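# Put the potato back in the catch-locked tilt-out bin

## Task

The potato on the table belongs back in the tilt-out potato bin, the grey box with the ventilated metal front: stand the soy bottle that blocks the front upright aside on the table, then tilt the front fully open - it stops ajar until you reach into the gap behind its top edge, near its right end, and press the hidden safety catch down while pulling - and put the potato into the bin. Push the front fully shut again with the catch sprung back up, and leave the garlic, the chilli jar and the tin where they stand.

Things in the scene. Friction and masses are not known exactly. Their poses are not given: they have to be found in the camera images.
- store: the fixed grey box of the potato bin, 150 deep x 280 wide x 226 high. Origin: centre of its underside, on the table; own x points to its back, y to its left (as the robot sees it), z up. The roof plate, z 216 to 226, x -75 to 75, bars reaching down behind x = -75. The front is hinged at x = -75, z = 22, and covers the -x side
- front (a joint): tilt of the front and the bin behind it, rad: 0 shut, 0.85 fully open; starts at 0 to 0.12. The top swings out to the box's -x and down. The catch stops it at 0.30. Friction (0.3 Nm) holds it about where it is left; beyond about 0.55 it sinks open by itself. Shutting needs no press: the catch slides under its bar and snaps up
- front_hinge (a point): middle of the hinge line at the bottom of the front. The panel is 276 wide, 14 thick; its inner face rises from this line to the top edge 200 above. All front points turn with the front: x normal to the panel, to the back; y along the hinge, to the left; z up the panel
- front_handle (a point): middle of the bar handle outside the front: round bar 12 thick, 100 long along y, 60 before the inner face of the panel, 40 clear between bar and panel; 180 above the hinge line, 20 below the top edge
- front_top (a point): middle of the inner top edge of the front. With the front on its catch (0.30) the gap from here to the roof edge is about 60 wide, at the height of the catch pad about 50
- catch (a joint): safety catch, rad: 0 sprung up, 0.42 fully down. White plastic tongue, 20 wide, 105 long, pivoted to the inside of the front 166 above the hinge line, 107 right of the middle, pointing back; its hook holds behind a bar under the roof edge. It must be pressed 0.2 or more while the front passes 0.30 to 0.36, with 2 to 6 N; after that it may spring up
- catch_top (a point): on the ridged finger pad on top of the catch tongue, 38 behind the pivot (pad 20 wide, from 12 to 46 behind the pivot, sloping up to the back). With the front on its catch this point is about 189 above the table and 37 behind the panel's inner face; 10 mm down frees the hook. Room for a closed fingertip up to 35 thick from above
- bin_floor (a point): centre of the bin's floor, 6 above and 65 behind the hinge line, 22 left of the middle; turns with the front. The bin is open at the top: inside 128 deep, 198 wide, side walls 154 high at the panel, falling to 88 at the back wall
- potato: raw brown potato lying on the table, 60 x 79 x 48 high, about 0.13 kg; origin: centre of its underside; long side along its y, so grip across its x
- soy: the dark soy bottle, 59 across, 203 high, about 0.3 kg, standing before the bin's front. Origin: centre of its foot, z up. It tapers from the shoulder, about 110 up, to the 25 wide cap; grip it from above 150 to 180 up
- garlic: garlic bulb, 60 across, 59 high, near one end of the potato; origin: centre of its underside
- chilli_jar: glass jar with a black lid, 65 across, 94 high, near the other end of the potato; origin: centre of its foot
- tin: food tin, 76 across, 58 high; origin: centre of its foot

How it is judged:
On the way, in this order (a step that is already met when the one before it is completed fails the run):
1. the soy bottle stands upright out of the front's way, let go ((x of soy in the frame of store below -0.26 m or y of soy in the frame of store above 0.165 m or y of soy in the frame of store below -0.165 m) and angle between soy's own z axis and vertical below 0.1 rad and height (world z) of soy between -0.01 and 0.01 m and contact force between soy and the fingers below 0.05 N), for 0.2 s.
2. the front is fully open (value of joint front above 0.78 rad), for 0.2 s.
3. the potato lies in the bin, let go (x of potato in the frame of bin_floor between -0.075 and 0.075 m and y of potato in the frame of bin_floor between -0.11 and 0.11 m and z of potato in the frame of bin_floor between -0.015 and 0.11 m and contact force between potato and the fingers below 0.05 N), for 0.2 s.
At the end, for the whole second after the job is handed in: The potato lies in the bin, the front is shut (below 0.03 rad) with the catch up (below 0.05 rad), and the soy bottle stands upright (within 0.1 rad), still, on the table out of the front's way (260 mm before the box's middle or 165 mm to its side) (x of potato in the frame of bin_floor between -0.075 and 0.075 m and y of potato in the frame of bin_floor between -0.11 and 0.11 m and z of potato in the frame of bin_floor between -0.015 and 0.11 m and value of joint front below 0.03 rad and value of joint catch below 0.05 rad and (x of soy in the frame of store below -0.26 m or y of soy in the frame of store above 0.165 m or y of soy in the frame of store below -0.165 m) and angle between soy's own z axis and vertical below 0.1 rad and height (world z) of soy between -0.01 and 0.01 m and linear speed of soy below 0.02 m/s); the robot touches nothing.
It fails at once if the garlic is moved more than 30 mm (distance of garlic from where it was at the start of the episode above 0.03 m).
It fails at once if the chilli jar is moved more than 30 mm (distance of chilli_jar from where it was at the start of the episode above 0.03 m).
It fails at once if the tin is moved more than 30 mm (distance of tin from where it was at the start of the episode above 0.03 m).
It fails at once if the soy bottle topples (leans more than 0.6 rad) (angle between soy's own z axis and vertical above 0.6 rad).
It also fails if it takes over 72 s, if anything falls off the work surface, if the arm or the gripper's body presses on something with over 40 N, if the wrist force passes 120 N, or if a joint passes its speed limit or range.

## Robot

A 6-joint arm with a two-finger parallel gripper is mounted at the origin on a cart in front of the work surface, level with it; the furniture and walls round the work are solid. World frame = base frame: x ahead of the robot, y to its left, z up, the work surface at z = 0. Lengths are in m, angles in rad, forces in N, time in s.
With the tool pointing down it reaches from about 0.3 to 0.775 m from the base axis. Payload 14.6 kg.
Tool frame: the origin (TCP) lies on the mounting face of the last link; the fingertips stand 199 mm ahead of it and the grasp point (between the pads) lies 180 mm ahead of it; z points along the fingers, y is the line along which they close (so a half turn about z gives the same grasp; the last joint's range is limited). The gripper opens to 94 mm and grips with 3 to 60 N. Pads are 16 mm wide; open, the fingers measure 119 mm over their backs; the gripper's body (75 mm by 177 mm) begins 78 mm behind the grasp point.
Start: joints at [-1.218, 0.3, 1.521, -0, 1.321, -0.067], TCP at [0.224, -0.502, 0.405] pointing down, gripper open.
Joint ranges: [-3.03, 3.03], [-0.79, 2.21], [0.23, 2.52], [-1.04, 4.18], [0, 3.07], [-2.55, 2.55]. Speed limits (rad/s): [2.22, 2.22, 2.57, 3.14, 3.14, 3.14].

## Interface

Orientations are given as [roll, pitch, yaw] about the fixed x, y, z axes, in that order (R = Rz(yaw) Ry(pitch) Rx(roll)).
In Python, from station import telemetry, cams, workorder, finder gives the robot as it stands.
- The arm moves only by the tool jog_arm, never from a script. Its argument "rows" is a list of rows, each an object with "gripper": the finger opening in m, from 0 to 0.094; "slide": the shift along the tool's x, y, z in m, a list of three; "spin": the turn about the tool's z in rad. In form: [{"gripper": gripper, "slide": [tx, ty, tz], "spin": spin}, ...]. A call has 1 to 8 rows; each row is the pose to reach, as a shift and turn from the pose commanded when the call began, along the tool's axes at that moment; what a row does not reach only later rows make up. A row lasts 1/10 s, in which the tool goes at most 50 mm and 8.59 degrees, less where a joint would pass 70% of its speed; a pose out of reach is approached as far as the arm can. A call with a gripper value outside its range is refused whole. The fingers move at their own pace and stop on an object; "squeeze" is the grip in N (left out, the last holds). Time passes only in rows, so rows that repeat a pose let the fingers close. It gives the time, the measured TCP pose, the force, the opening and the grip force at its end, in the units of the state.
- telemetry.get_obs(): the state, without advancing time (a new reading comes with each control period).
- cams.camera(name): name is "side" or "top" or "wrist"; returns (picture, depth): 384x512x3 uint8, red, green, blue; 384x512 float32, m along the optical axis (not along the pixel's ray), 0 where there is no reading.
- cams.camera_info(name): a dict with "camera_matrix" (3x3 intrinsics, pixels), "R" (3x3) and "t" (3): a world point X has camera coordinates R X + t; the wrist camera has in their place "tool_from_camera" (4x4, takes a point from camera to tool coordinates, whose origin is the TCP and whose axes are the flange's). Camera axes: x right, y down, z forward; pixel columns grow to the right and rows downward; lengths in m; the calibration is good to about 2 mm. A picture is of the moment at which its call begins: read the wrist's pose just before it. camera_info takes no time and is no camera call.
- workorder.hand_in(): hands the job in; it is judged then, once.
Trained networks look in the newest picture that a camera, given by its name, has taken for a name from the list of things; names that differ only in an ending like _2 or _b are one class to them, and where a whole thing is asked for, a point or a joint stands for the part that bears it (a point fixed in the world has none). Each returns a list of dicts, best first, with "confidence" (0 to 1); they miss things now and then, are a little off and sometimes report something else, mostly with a low value. They report only what shows in the picture. A call takes as long as a camera call.
- finder.find_in(target, camera): "point" ([x, y, z] in m, in world coordinates, good to about 4 mm: the middle of the surface that is visible of it).
- finder.masks_of(target, camera): "region" (384x512 bool, what is visible of it).
The state is a dict: "time_s": time; "qpos": joint angles; "joint_vel": joint speeds; "tau": joint torques, N m; "ee_pos": TCP position; "eef_rot": TCP orientation; "force": force on the tool from outside, world axes, zero at the start; "moment": the same for the moment, N m; "grip_width": finger opening in m; "grip_force": force on a finger pad.
Only numpy, scipy, OpenCV 4.12 (cv2) and the standard library are available. Lean on these libraries where they do the work, as an engineer would, in place of code of your own. Each camera call takes 0.05 s, during which the arm holds its last target. There are 200 camera calls.

## Working session

There is one attempt and no reset: what is moved stays moved. The work goes in short steps, Python scripts to look and compute and a tool call to move; the robot and the scene stay as the last step left them, time stands still between calls to the robot, and variables do not carry over. Pictures are saved under pics/ and viewed, at most 10 in all, crops included, and the job is handed in when it is done.

Besides the shell and the picture viewer there is one more tool, called after "Request:" by a JSON object that holds its "name" and its "arguments", one argument or row to a line. jog_arm: Moves the arm, as the interface text tells. Its arguments: {"type":"object","properties":{"rows":{"type":"array","items":{"type":"object","properties":{"gripper":{"type":"number"},"slide":{"type":"array","items":{"type":"number"}},"spin":{"type":"number"}}}},"squeeze":{"type":"number"}},"required":["rows"]}

```bash
mkdir -p pics
cat > h.py <<'E'
import numpy as np, cv2
from scipy.spatial.transform import Rotation as Ro
from station import telemetry, cams, workorder, finder
def T_tool():
    o=telemetry.get_obs(); T=np.eye(4); T[:3,:3]=Ro.from_euler('xyz',o['eef_rot']).as_matrix(); T[:3,3]=o['ee_pos']; return T
def cloud(name,save=None):
    T=T_tool(); im,d=cams.camera(name); ci=cams.camera_info(name); K=np.array(ci['camera_matrix'])
    v,u=np.mgrid[:384,:512]; p=np.stack([(u-K[0,2])/K[0,0]*d,(v-K[1,2])/K[1,1]*d,d],-1)
    if name=='wrist':
        M=T@np.array(ci['tool_from_camera']); w=p@M[:3,:3].T+M[:3,3]
    else: w=(p-np.array(ci['t']))@np.array(ci['R'])
    w[d==0]=np.nan
    if save: cv2.imwrite(save,im[...,::-1])
    return im,w
def st():
    o=telemetry.get_obs(); print({k:np.round(o[k],3).tolist() for k in ('time_s','ee_pos','eef_rot','force','grip_width','grip_force','qpos')})
E
cat > a.py <<'E'
from h import *
st(); print(np.round(T_tool()[:3,:3],2))
ims=[]
for c in ('top','side'):
    im,w=cloud(c); ims.append(im)
    for n in ('store','front','front_handle','front_top','catch_top','potato','soy','garlic','chilli_jar','tin'):
        r=finder.find_in(n,c)
        m=finder.masks_of(n,c)
        s=''
        if m:
            q=w[m[0]['region']]; q=q[~np.isnan(q[:,0])]
            if len(q): s=[np.round(np.percentile(q,k,axis=0),3).tolist() for k in (2,50,98)]
        print(c,n,[(np.round(x['point'],3).tolist(),round(x['confidence'],2)) for x in r[:2]],s)
cv2.imwrite('pics/a.png',cv2.resize(np.vstack(ims)[...,::-1],None,fx=.78,fy=.78))
E
python3 a.py
```

```text
{'time_s': 0.0, 'ee_pos': [0.224, -0.502, 0.404], 'eef_rot': [-3.14, -0.0, 0.42], 'force': [0.023, -0.741, 0.389], 'grip_width': 0.094, 'grip_force': 0.0, 'qpos': [-1.218, 0.3, 1.522, 0.0, 1.321, -0.067]}
[[ 0.91  0.41 -0.  ]
 [ 0.41 -0.91  0.  ]
 [ 0.   -0.   -1.  ]]
top store [([0.61, 0.339, 0.224], 0.96), ([0.58, 0.292, 0.172], 0.26)] [[0.477, 0.223, 0.033], [0.608, 0.342, 0.226], [0.754, 0.468, 0.23]]
top front [([0.579, 0.29, 0.168], 0.58)] [[0.47, 0.218, 0.029], [0.577, 0.292, 0.168], [0.694, 0.412, 0.223]]
top front_handle [([0.579, 0.294, 0.169], 0.58)] [[0.47, 0.217, 0.026], [0.577, 0.291, 0.168], [0.695, 0.412, 0.223]]
top front_top [([0.579, 0.289, 0.17], 0.61)] [[0.47, 0.217, 0.027], [0.576, 0.292, 0.167], [0.694, 0.41, 0.223]]
top catch_top [] [[0.478, 0.223, 0.033], [0.609, 0.342, 0.226], [0.755, 0.47, 0.23]]
top potato [([0.436, -0.113, 0.046], 0.65)] [[0.41, -0.155, 0.002], [0.436, -0.116, 0.043], [0.465, -0.082, 0.051]]
top soy [([0.571, 0.172, 0.125], 0.77)] [[0.558, 0.15, 0.011], [0.574, 0.172, 0.126], [0.604, 0.203, 0.206]]
top garlic [([0.395, -0.024, 0.037], 0.6
[... 747 characters left out ...]
703, 0.429, 0.223]]
side catch_top [([0.678, 0.306, 0.195], 0.65)] 
side potato [([0.455, -0.131, 0.038], 0.96)] [[0.426, -0.157, 0.015], [0.455, -0.131, 0.038], [0.47, -0.094, 0.05]]
side soy [([0.602, 0.163, 0.1], 0.96)] [[0.568, 0.148, 0.008], [0.599, 0.162, 0.103], [0.616, 0.188, 0.204]]
side garlic [([0.592, 0.274, 0.162], 0.36)] [[0.387, -0.055, 0.012], [0.412, -0.039, 0.034], [0.429, -0.009, 0.054]]
side chilli_jar [([0.488, -0.23, 0.058], 0.6), ([0.601, 0.166, 0.103], 0.57)] [[0.448, -0.246, 0.007], [0.49, -0.228, 0.065], [0.501, -0.193, 0.096]]
side tin [([0.653, 0.034, 0.046], 0.59), ([0.673, 0.307, 0.198], 0.22)] [[0.613, 0.008, 0.004], [0.659, 0.029, 0.046], [0.682, 0.08, 0.059]]
```

View pics/a.png

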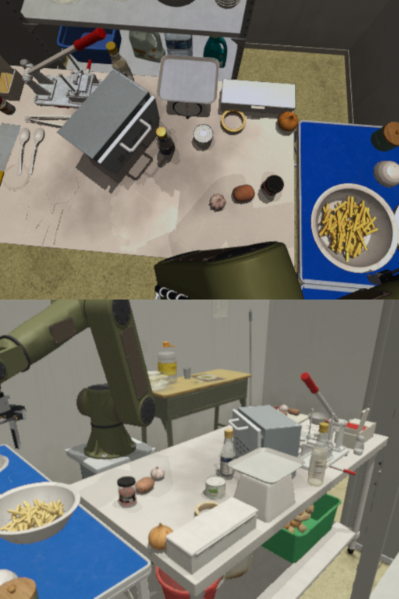

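The top view shows the bin at (110,115) with its handle at (140,130). The soy stands at (165,140), the tin at (204,132), and garlic, potato and chilli jar are at (217,202), (243,193) and (272,185). Next I measure precisely.

```bash
cat > b.py <<'E'
from h import *
im,w=cloud('top'); 
cv2.imwrite('pics/b.png',cv2.resize(im[60:310,60:400,::-1],None,fx=2.3,fy=2.3))
m=finder.masks_of('store','top')[0]['region']
q=w[m]; q=q[(q[:,2]>.218)&(q[:,2]<.235)]
r=cv2.minAreaRect((q[:,:2]*1000).astype(np.float32)); print('roof',r,np.round(cv2.boxPoints(r)), len(q))
for c in ('top','side'):
    if c=='side': im,w=cloud('side')
    for n,z0,z1 in (('soy',.19,.22),('soy',.14,.185),('soy',.03,.1),('potato',.02,.06),('potato',.043,.06),('garlic',.01,.06),('chilli_jar',.085,.11),('tin',.05,.07)):
        g=finder.masks_of(n,c)
        if not g: continue
        q=w[g[0]['region']]; q=q[(q[:,2]>z0)&(q[:,2]<z1)]
        if len(q)<5: continue
        print(c,n,z0,np.round(q.mean(0),3),np.round(q.min(0),3),np.round(q.max(0),3),np.round(cv2.minAreaRect((q[:,:2]*1000).astype(np.float32))[2],1),[np.round(a) for a in cv2.minAreaRect((q[:,:2]*1000).astype(np.float32))[:2]])
# handle: points outside front, seen in store/front frame
E
python3 b.py
```

```text
roof ((624.878662109375, 355.288818359375), (180.260498046875, 279.813232421875), 59.75165939331055) [[459. 348.]
 [700. 207.]
 [791. 363.]
 [549. 504.]] 6765
top soy 0.19 [0.585 0.178 0.203] [0.571 0.163 0.191] [0.604 0.195 0.209] 51.2 [array([586., 179.]), array([32., 32.])]
top soy 0.14 [0.577 0.174 0.157] [0.567 0.16  0.14 ] [0.602 0.196 0.184] 32.2 [array([582., 176.]), array([25., 38.])]
top soy 0.03 [0.567 0.168 0.066] [0.557 0.149 0.031] [0.594 0.202 0.1  ] 25.9 [array([571., 171.]), array([24., 57.])]
top potato 0.02 [ 0.436 -0.117  0.042] [ 0.407 -0.155  0.026] [ 0.47  -0.081  0.052] 17.6 [array([ 438., -118.]), array([58., 75.])]
top potato 0.043 [ 0.437 -0.115  0.047] [ 0.417 -0.148  0.043] [ 0.462 -0.084  0.052] 14.5 [array([ 438., -116.]), array([40., 65.])]
top garlic 0.01 [ 0.399 -0.026  0.041] [ 0.373 -0.053  0.022] [ 0.427 -0.     0.06 ] 23.0 [array([401., -27.]), array([53., 52.])]
top chilli_jar 0.085 [ 0.468 -0.213  0.094] [ 0.437 -0.245  0.085] [ 0.499 -0.184  0.1  ] 50.4 [array([ 469., -213.]), array([59., 60.])]
top tin 0.05 [0.644 0.045 0.056] [0.607 0.01  0.
[... 392 characters left out ...]
array([618., 129.]), array([ 60., 124.])]
side potato 0.02 [ 0.454 -0.128  0.037] [ 0.427 -0.16   0.02 ] [ 0.473 -0.088  0.05 ] 0.3 [array([ 450., -124.]), array([45., 72.])]
side potato 0.043 [ 0.444 -0.121  0.046] [ 0.427 -0.147  0.043] [ 0.461 -0.093  0.05 ] 85.9 [array([ 445., -120.]), array([54., 33.])]
side garlic 0.01 [ 0.414 -0.036  0.033] [ 0.389 -0.057  0.01 ] [ 0.432 -0.003  0.053] 62.9 [array([414., -34.]), array([53., 33.])]
side chilli_jar 0.085 [ 0.475 -0.22   0.093] [ 0.438 -0.248  0.085] [ 0.502 -0.186  0.097] 71.7 [array([ 471., -218.]), array([60., 61.])]
side tin 0.05 [0.646 0.044 0.056] [0.608 0.006 0.05 ] [0.684 0.084 0.061] 70.2 [array([645.,  45.]), array([73., 76.])]
```

View pics/b.png

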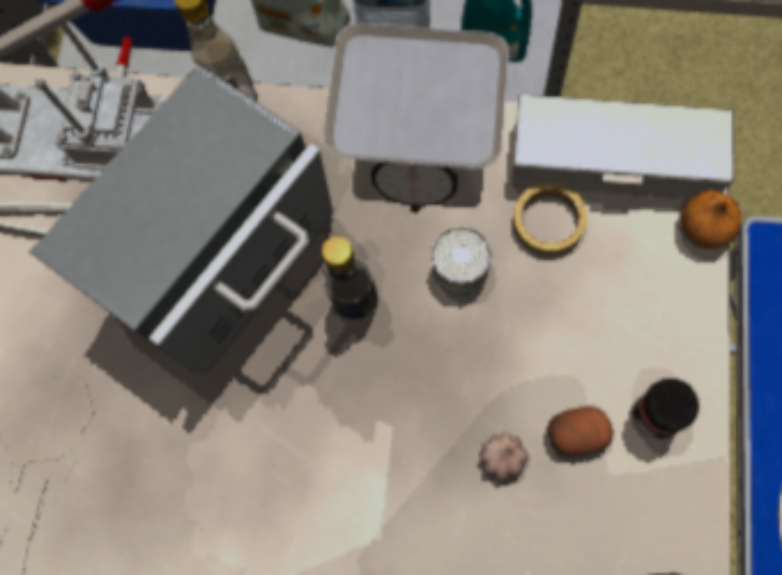

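```bash
cat >> h.py <<'E'
def go(x,y,z,yaw=None):
    "slide/spin to put fingertips-at-z pose; z is fingertip height"
    T=T_tool(); p=np.array([x,y,z+.199]); s=T[:3,:3].T@(p-T[:3,3])
    y0=telemetry.get_obs()['eef_rot'][2]; sp=0 if yaw is None else -((yaw-y0+np.pi)%(2*np.pi)-np.pi)
    print('slide',np.round(s,4).tolist(),'spin',round(float(sp),3))
E
cat > c.py <<'E'
from h import *
pts=[]
for c in ('top','side'):
    im,w=cloud(c); q=w.reshape(-1,3); q=q[~np.isnan(q[:,0])]; pts.append(q)
q=np.vstack(pts)
sel=(q[:,2]>.221)&(q[:,2]<.232)&(np.hypot(q[:,0]-.632,q[:,1]-.369)<.2)
# roof only : drop the front edge
for yaw in np.deg2rad([57,58,59,60,61,62]):
    X=np.array([np.cos(yaw),np.sin(yaw)]);Y=np.array([-X[1],X[0]])
    for k,p in enumerate(pts):
        s=(p[:,2]>.221)&(p[:,2]<.232)&(np.hypot(p[:,0]-.632,p[:,1]-.369)<.22)
        a=(p[s,:2]-[.632,.369])@X*1000; b=(p[s,:2]-[.632,.369])@Y*1000
        print(round(np.rad2deg(yaw)),k,'x pct',np.percentile(a,[1,5,50,95,99]).round(),'y',np.percentile(b,[.5,2,50,98,99.5]).round(), 'back edge by y',[round(np.percentile(a[(b>c)&(b<c+40)],98)) if ((b>c)&(b<c+40)).sum()>10 else None for c in (-120,-60,0,60,100)])
yaw=np.deg2rad(59.75);X=np.array([np.cos(yaw),np.sin(yaw)]);Y=np.array([-X[1],X[0]])
for k,p in enumerate(pts):
    a=(p[:,:2]-[.632,.369])@X*1000; b=(p[:,:2]-[.632,.369])@Y*1000; z=p[:,2]*1000
    for lo,hi in ((-120,-80),(-20,20),(80,120)):
        s=(b>lo)&(b<hi)&(z>20)&(a>-180)&(a<90)
        print(k,lo,[(x0,round(np.median(z[s&(a>=x0)&(a<x0+8)])) ) for x0 in range(-176,-50,8) if (s&(a>=x0)&(a<x0+8)).sum()>3])
E
python3 c.py; python3 -c "
from h import *
go(.587,.177,.25,1.043)"
```

```text
57 0 x pct [-102.  -90.   -9.   65.   73.] y [-141. -136.    5.  133.  137.] back edge by y [74, 71, 68, 66, 64]
57 1 x pct [-103.  -94.  -12.   64.   74.] y [-144. -142.  -27.  130.  137.] back edge by y [71, 69, 68, 65, 59]
58 0 x pct [-102.  -91.   -9.   65.   72.] y [-140. -135.    5.  133.  137.] back edge by y [72, 70, 69, 67, 66]
58 1 x pct [-103.  -95.  -12.   64.   72.] y [-144. -141.  -27.  131.  136.] back edge by y [69, 68, 69, 66, 64]
59 0 x pct [-102.  -92.   -9.   65.   72.] y [-140. -135.    5.  133.  137.] back edge by y [70, 70, 70, 68, 68]
59 1 x pct [-103.  -95.  -12.   63.   71.] y [-143. -141.  -27.  131.  136.] back edge by y [68, 69, 69, 68, 66]
60 0 x pct [-102.  -92.   -9.   65.   72.] y [-140. -135.    5.  134.  137.] back edge by y [68, 69, 70, 70, 70]
60 1 x pct [-102.  -95.  -13.   63.   71.] y [-143. -141.  -27.  132.  136.] back edge by y [66, 69, 70, 69, 70]
61 0 x pct [-102.  -91.   -8.   65.   73.] y [-140. -135.    5.  134.  138.] back edge by y [67, 69, 70, 71, 72]
61 1 x pct [-103.  -95.  -14.   63.   71.] y [-143. -141.  -27.  132.  136.] back e
[... 219 characters left out ...]
] back edge by y [63, 113, 68, 71, 74]
0 -120 [(-112, 217), (-104, 175), (-96, 76), (-80, 224), (-72, 225), (-64, 227), (-56, 227)]
0 -20 [(-160, 201), (-152, 204), (-144, 200), (-112, 218), (-104, 178), (-96, 95), (-80, 225), (-72, 227), (-64, 227), (-56, 227)]
0 80 [(-104, 185), (-96, 83), (-80, 225), (-72, 227), (-64, 227), (-56, 227)]
1 -120 [(-176, 89), (-112, 213), (-104, 172), (-96, 222), (-80, 224), (-72, 194), (-64, 159), (-56, 226)]
1 -20 [(-160, 201), (-152, 203), (-112, 216), (-104, 157), (-96, 86), (-80, 224), (-72, 228), (-64, 227), (-56, 227)]
1 80 [(-112, 212), (-104, 176), (-96, 69), (-80, 225), (-72, 228), (-64, 227), (-56, 227)]
slide [0.6082, -0.4724, -0.0444] spin -0.623
```

Request:
{"name": "jog_arm", "arguments": {
  "rows": [
    {"gripper":0.08,"slide":[0.608,-0.472,-0.044],"spin":-0.623},
    {"gripper":0.08,"slide":[0.608,-0.472,-0.044],"spin":-0.623},
    {"gripper":0.08,"slide":[0.608,-0.472,-0.044],"spin":-0.623},
    {"gripper":0.08,"slide":[0.608,-0.472,-0.044],"spin":-0.623},
    {"gripper":0.08,"slide":[0.608,-0.472,-0.044],"spin":-0.623},
    {"gripper":0.08,"slide":[0.608,-0.472,-0.044],"spin":-0.623},
    {"gripper":0.08,"slide":[0.608,-0.472,-0.044],"spin":-0.623},
    {"gripper":0.08,"slide":[0.608,-0.472,-0.044],"spin":-0.623}
  ]
}}

```text
time_s: 3.95
ee_pos: [0.4128, -0.1481, 0.4279]
eef_rot: [3.141, -0.0, 1.043]
force: [0.9, -1.3, 0.1]
grip_width: 0.0805
grip_force: 0.0
```

```bash
python3 -c "
from h import *
st();go(.587,.177,.26,1.038)
im,w=cloud('wrist','pics/w1.png')
for n in ('potato','garlic','chilli_jar','tin','soy'):
    g=finder.masks_of(n,'wrist')
    if g:
        q=w[g[0]['region']]; q=q[q[:,2]>.008]
        r=cv2.minAreaRect((q[:,:2]*1000).astype(np.float32)); print(n,g[0]['confidence'],np.round(q.mean(0),3),np.round(q[:,2].max(),3),np.round(r[0]),np.round(r[1]),r[2],len(q))
"
```

```text
{'time_s': 3.95, 'ee_pos': [0.413, -0.148, 0.428], 'eef_rot': [3.141, -0.0, 1.043], 'force': [0.857, -1.289, 0.078], 'grip_width': 0.08, 'grip_force': 0.0, 'qpos': [-0.428, 0.028, 1.782, 0.0, 1.331, 0.1]}
slide [0.3685, -0.0133, -0.0311] spin 0.005
potato 0.88 [ 0.439 -0.117  0.042] 0.05 [ 439. -119.] [57. 78.] 14.349916458129883 2260
garlic 0.69 [ 0.403 -0.029  0.039] 0.06 [401. -28.] [56. 56.] 21.27891731262207 1662
chilli_jar 0.81 [ 0.469 -0.206  0.081] 0.239 [ 469. -206.] [68. 70.] 63.448646545410156 2790
```

Request:
{"name": "jog_arm", "arguments": {
  "rows": [
    {"gripper":0.07,"slide":[0.368,-0.013,-0.03],"spin":0.005},
    {"gripper":0.07,"slide":[0.368,-0.013,-0.03],"spin":0.005},
    {"gripper":0.07,"slide":[0.368,-0.013,-0.03],"spin":0.005},
    {"gripper":0.07,"slide":[0.368,-0.013,-0.03],"spin":0.005},
    {"gripper":0.07,"slide":[0.368,-0.013,-0.03],"spin":0.005},
    {"gripper":0.07,"slide":[0.368,-0.013,-0.03],"spin":0.005},
    {"gripper":0.07,"slide":[0.368,-0.013,-0.03],"spin":0.005},
    {"gripper":0.07,"slide":[0.368,-0.013,-0.03],"spin":0.005}
  ]
}}

```text
time_s: 5.05
ee_pos: [0.5881, 0.1758, 0.4568]
eef_rot: [-3.141, 0.0, 1.038]
force: [-1.8, -0.2, 0.4]
grip_width: 0.0699
grip_force: 0.0
```

```bash
python3 -c "
from h import *
st();
im,w=cloud('wrist','pics/w2.png')
g=finder.masks_of('soy','wrist')
for a,b in ((.19,.215),(.14,.185)):
    q=w[g[0]['region']]; q=q[(q[:,2]>a)&(q[:,2]<b)]
    if len(q)<9: continue
    r=cv2.minAreaRect((q[:,:2]*1000).astype(np.float32)); print(len(q),np.round(q.mean(0),3),np.round(q[:,2].max(),3),np.round(r[0]),np.round(r[1]))
go(.587,.177,.148,1.038)
"
```

```text
{'time_s': 5.05, 'ee_pos': [0.588, 0.176, 0.457], 'eef_rot': [-3.141, 0.0, 1.038], 'force': [-1.811, -0.2, 0.374], 'grip_width': 0.07, 'grip_force': 0.0, 'qpos': [0.231, 0.414, 1.247, 0.0, 1.481, 0.764]}
1184 [0.588 0.182 0.203] 0.205 [590. 194.] [62. 32.]
491 [0.594 0.19  0.157] 0.184 [591. 185.] [25. 39.]
slide [0.0017, -0.0017, 0.1095] spin -0.0
```

View pics/w2.png

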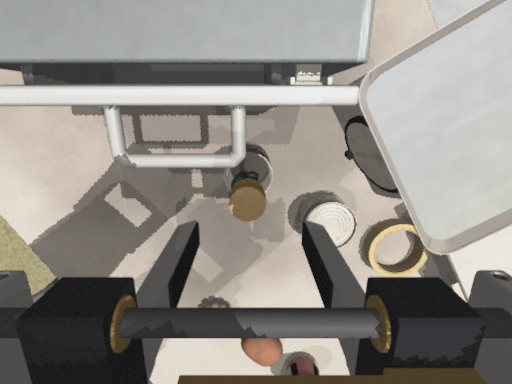

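Request:
{"name": "jog_arm", "arguments": {
  "rows": [
    {"gripper":0.07,"slide":[0.002,-0.002,0.05]},
    {"gripper":0.07,"slide":[0.002,-0.002,0.08]},
    {"gripper":0.07,"slide":[0.002,-0.002,0.109]},
    {"gripper":0.07,"slide":[0.002,-0.002,0.109]},
    {"gripper":0.01,"slide":[0.002,-0.002,0.109]},
    {"gripper":0.01,"slide":[0.002,-0.002,0.109]},
    {"gripper":0.01,"slide":[0.002,-0.002,0.109]},
    {"gripper":0.01,"slide":[0.002,-0.002,0.109]}
  ],
  "squeeze": 20
}}

```text
$.rows[0]: bad value
```

```bash
python3 -c "
from h import *
st();go(.33,.26,.158,1.038)
"
```

```text
{'time_s': 5.15, 'ee_pos': [0.588, 0.175, 0.457], 'eef_rot': [-3.141, 0.001, 1.038], 'force': [-0.199, -0.276, 0.033], 'grip_width': 0.07, 'grip_force': 0.0, 'qpos': [0.229, 0.413, 1.25, 0.0, 1.48, 0.762]}
slide [-0.0574, -0.2653, 0.0998] spin -0.0
```

Spin must be present in each row.

Request:
{"name": "jog_arm", "arguments": {
  "rows": [
    {"gripper":0.07,"slide":[0.002,-0.002,0.05],"spin":0},
    {"gripper":0.07,"slide":[0.002,-0.002,0.08],"spin":0},
    {"gripper":0.07,"slide":[0.002,-0.002,0.109],"spin":0},
    {"gripper":0.07,"slide":[0.002,-0.002,0.109],"spin":0},
    {"gripper":0.01,"slide":[0.002,-0.002,0.109],"spin":0},
    {"gripper":0.01,"slide":[0.002,-0.002,0.109],"spin":0},
    {"gripper":0.01,"slide":[0.002,-0.002,0.109],"spin":0},
    {"gripper":0.01,"slide":[0.002,-0.002,0.109],"spin":0}
  ],
  "squeeze": 20
}}

```text
time_s: 5.95
ee_pos: [0.5859, 0.177, 0.3496]
eef_rot: [3.14, -0.001, 1.038]
force: [-1.5, -0.6, 4.5]
grip_width: 0.0417
grip_force: 20.2
```

```bash
python3 -c "
from h import *
st();go(.33,.26,.158,1.038)
"
```

```text
{'time_s': 5.95, 'ee_pos': [0.586, 0.177, 0.35], 'eef_rot': [3.14, -0.001, 1.038], 'force': [-1.515, -0.604, 4.488], 'grip_width': 0.042, 'grip_force': 20.221, 'qpos': [0.234, 0.484, 1.398, 0.0, 1.259, 0.767]}
slide [-0.0586, -0.2625, -0.0077] spin -0.0
```

Request:
{"name": "jog_arm", "arguments": {
  "rows": [
    {"gripper":0.01,"slide":[0,0,-0.012],"spin":0},
    {"gripper":0.01,"slide":[-0.03,0,-0.012],"spin":0},
    {"gripper":0.01,"slide":[-0.06,-0.03,-0.012],"spin":0},
    {"gripper":0.01,"slide":[-0.06,-0.07,-0.012],"spin":0},
    {"gripper":0.01,"slide":[-0.06,-0.11,-0.012],"spin":0},
    {"gripper":0.01,"slide":[-0.06,-0.15,-0.012],"spin":0},
    {"gripper":0.01,"slide":[-0.06,-0.19,-0.012],"spin":0},
    {"gripper":0.01,"slide":[-0.06,-0.23,-0.012],"spin":0}
  ]
}}

```text
time_s: 6.75
ee_pos: [0.3558, 0.2428, 0.3613]
eef_rot: [3.141, -0.001, 1.038]
force: [0.5, 0.8, -4.3]
grip_width: 0.0414
grip_force: 19.5
```

Request:
{"name": "jog_arm", "arguments": {
  "rows": [
    {"gripper":0.01,"slide":[0,-0.025,0],"spin":0},
    {"gripper":0.01,"slide":[0,-0.035,0],"spin":0},
    {"gripper":0.01,"slide":[0,-0.035,0],"spin":0}
  ]
}}

```text
time_s: 7.05
ee_pos: [0.3267, 0.2605, 0.3611]
eef_rot: [3.141, -0.001, 1.039]
force: [0.3, -0.6, -3.2]
grip_width: 0.0408
grip_force: 19.5
```

```bash
python3 -c "
from h import *
st()
ims=[]
for c in ('side','top'):
    im,w=cloud(c);ims.append(im)
    g=finder.masks_of('soy',c)
    for m in g[:1]:
        q=w[m['region']]; q=q[np.hypot(q[:,0]-.33,q[:,1]-.26)<.12]; print(c,len(q),q[:,2].min(),q[:,2].max(),np.round(q.mean(0),3))
"
```

```text
{'time_s': 7.05, 'ee_pos': [0.327, 0.26, 0.361], 'eef_rot': [3.141, -0.001, 1.039], 'force': [0.293, -0.56, -3.198], 'grip_width': 0.041, 'grip_force': 19.496, 'qpos': [0.585, 0.048, 1.924, -0.0, 1.169, 1.117]}
side 648 0.013312533958865294 0.2157865041718311 [0.34  0.241 0.094]Traceback (most recent call last):
  File "<string>", line 9, in <module>
    q=w[m['region']]; q=q[np.hypot(q[:,0]-.33,q[:,1]-.26)<.12]; print(c,len(q),q[:,2].min(),q[:,2].max(),np.round(q.mean(0),3))
                                                                               ~~~~~~~~~~^^
    return umr_minimum(a, axis, None, out, keepdims, initial, where)
ValueError: zero-size array to reduction operation minimum which has no identity
```

Held (3 N weight). Lower gently by 12 mm, then release.

Request:
{"name": "jog_arm", "arguments": {
  "rows": [
    {"gripper":0.01,"slide":[0,0,0.006],"spin":0},
    {"gripper":0.01,"slide":[0,0,0.01],"spin":0},
    {"gripper":0.01,"slide":[0,0,0.012],"spin":0},
    {"gripper":0.01,"slide":[0,0,0.012],"spin":0}
  ]
}}

```text
time_s: 7.65
ee_pos: [0.3284, 0.2604, 0.3515]
eef_rot: [3.138, -0.007, 1.037]
force: [-0.8, -2.7, 32.5]
grip_width: 0.0412
grip_force: 22.3
```

Request:
{"name": "jog_arm", "arguments": {
  "rows": [
    {"gripper":0.01,"slide":[0,0,-0.002],"spin":0},
    {"gripper":0.05,"slide":[0,0,-0.002],"spin":0},
    {"gripper":0.07,"slide":[0,0,-0.002],"spin":0},
    {"gripper":0.07,"slide":[0,0,-0.002],"spin":0},
    {"gripper":0.07,"slide":[0,0,-0.04],"spin":0},
    {"gripper":0.07,"slide":[0,0,-0.085],"spin":0},
    {"gripper":0.05,"slide":[0,0,-0.1],"spin":0}
  ]
}}

```text
time_s: 8.35
ee_pos: [0.3272, 0.2601, 0.452]
eef_rot: [3.14, -0.004, 1.038]
force: [0.6, -0.2, -0.4]
grip_width: 0.0652
grip_force: 0.0
```

```bash
cat > d.py <<'E'
from h import *
C=np.array([.631,.365]);YW=1.038;X=np.array([np.cos(YW),np.sin(YW)]);Y=np.array([-X[1],X[0]])
def W(x,y): return C+x*X+y*Y
def S(p): return np.stack([(p[...,:2]-C)@X,(p[...,:2]-C)@Y,p[...,2]],-1)
def handle(th): return -.075-.06*np.cos(th)-.18*np.sin(th), .022+.18*np.cos(th)-.06*np.sin(th)
E
python3 -c "
from d import *
st()
im,w=cloud('side')
g=finder.masks_of('soy','side')
q=w[g[0]['region']]
for a,b in ((.01,.03),(.05,.08),(.19,.21)):
    r=q[(q[:,2]>a)&(q[:,2]<b)]; print(a,np.round(r.mean(0),3),np.round(np.ptp(r,axis=0),3))
print('soy store',S(np.array([.328,.26,0])))
im,w=cloud('top'); s=S(w).reshape(-1,3)
for k in (-.03,0,.03):
    m=(abs(s[:,1]-k)<.01)&(s[:,0]<-.12)&(s[:,0]>-.2)&(s[:,2]>.12); print(k,m.sum(),np.round(np.median(s[m],axis=0),4),np.round(s[m].min(0),3),np.round(s[m].max(0),3))
x,z=handle(.095);p=W(x,0);print('handle',x,z,p)
go(*p,.26,2.609)
"
```

```text
{'time_s': 8.35, 'ee_pos': [0.327, 0.26, 0.452], 'eef_rot': [3.14, -0.004, 1.038], 'force': [0.566, -0.24, -0.394], 'grip_width': 0.065, 'grip_force': 0.0, 'qpos': [0.584, -0.039, 1.793, 0.0, 1.383, 1.117]}
0.01 [0.341 0.233 0.02 ] [0.048 0.038 0.02 ]
0.05 [0.342 0.234 0.065] [0.042 0.048 0.03 ]
0.19 [0.331 0.245 0.199] [0.027 0.027 0.016]
soy store [-0.244353    0.20766706  0.        ]
-0.03 37 [-0.147  -0.0302  0.2033] [-0.152 -0.04   0.197] [-0.14  -0.021  0.207]
0 39 [-1.467e-01 -2.000e-04  2.027e-01] [-0.151 -0.01   0.197] [-0.139  0.01   0.207]
0.03 39 [-0.1467  0.0301  0.2029] [-0.151  0.021  0.198] [-0.14   0.04   0.207]
handle -0.15180374391953502 0.1954969305778707 [0.55389219 0.23423776]
slide [0.093, 0.2084, -0.0106] spin -1.571
```

Request:
{"name": "jog_arm", "arguments": {
  "rows": [
    {"gripper":0.04,"slide":[0.095,0.205,0.0],"spin":-1.571},
    {"gripper":0.04,"slide":[0.095,0.205,0.0],"spin":-1.571},
    {"gripper":0.04,"slide":[0.095,0.205,0.0],"spin":-1.571},
    {"gripper":0.04,"slide":[0.095,0.205,0.0],"spin":-1.571},
    {"gripper":0.04,"slide":[0.095,0.205,0.0],"spin":-1.571},
    {"gripper":0.04,"slide":[0.095,0.205,0.0],"spin":-1.571},
    {"gripper":0.04,"slide":[0.095,0.205,0.0],"spin":-1.571},
    {"gripper":0.04,"slide":[0.095,0.205,0.0],"spin":-1.571}
  ]
}}

```text
time_s: 9.3
ee_pos: [0.5524, 0.2377, 0.4456]
eef_rot: [-3.138, -0.001, 2.244]
force: [-0.1, 0.2, 0.2]
grip_width: 0.04
grip_force: 0.0
```

```bash
python3 -c "
from d import *
st()
go(*W(-.147,0),.25,2.609)
"
```

```text
{'time_s': 9.3, 'ee_pos': [0.552, 0.238, 0.446], 'eef_rot': [-3.138, -0.001, 2.244], 'force': [-0.142, 0.212, 0.196], 'grip_width': 0.04, 'grip_force': 0.0, 'qpos': [0.345, 0.391, 1.305, 0.0, 1.45, -0.327]}
slide [-0.0019, 0.0035, -0.0034] spin -0.365
```

Request:
{"name": "jog_arm", "arguments": {
  "rows": [
    {"gripper":0.04,"slide":[-0.002,0.004,0.0],"spin":-0.365},
    {"gripper":0.04,"slide":[-0.002,0.004,0.0],"spin":-0.365},
    {"gripper":0.04,"slide":[-0.002,0.004,0.02],"spin":-0.365},
    {"gripper":0.04,"slide":[-0.002,0.004,0.045],"spin":-0.365},
    {"gripper":0.04,"slide":[-0.002,0.004,0.064],"spin":-0.365},
    {"gripper":0.005,"slide":[-0.002,0.004,0.064],"spin":-0.365},
    {"gripper":0.005,"slide":[-0.002,0.004,0.064],"spin":-0.365},
    {"gripper":0.005,"slide":[-0.002,0.004,0.064],"spin":-0.365}
  ],
  "squeeze": 12
}}

```text
time_s: 10.1
ee_pos: [0.5565, 0.2387, 0.3851]
eef_rot: [3.141, 0.001, 2.603]
force: [-0.4, -0.1, -0.3]
grip_width: 0.0193
grip_force: 0.0
```

```bash
python3 -c "
from d import *
st()
T=T_tool();print(S(T[:3,3]-[0,0,.18]), 'tooly in store',T[:2,1]@X)
for th in (.06,.12,.18,.24,.30): print(th,np.round(handle(th),4))
"
```

```text
{'time_s': 10.1, 'ee_pos': [0.556, 0.239, 0.385], 'eef_rot': [3.141, 0.001, 2.603], 'force': [-0.374, -0.098, -0.321], 'grip_width': 0.019, 'grip_force': 0.0, 'qpos': [0.345, 0.439, 1.378, 0.0, 1.324, -0.687]}
[-1.46663377e-01  4.17973734e-05  2.05113598e-01] tooly in store 0.999981666076208
0.06 [-0.1457  0.1981]
0.12 [-0.1561  0.1935]
0.18 [-0.1663  0.1884]
0.24 [-0.1761  0.1826]
0.3 [-0.1855  0.1762]
```

Request:
{"name": "jog_arm", "arguments": {
  "rows": [
    {"gripper":0.005,"slide":[0,0,0.002],"spin":0},
    {"gripper":0.005,"slide":[0,0,0.003],"spin":0},
    {"gripper":0.005,"slide":[0,-0.005,0.005],"spin":0},
    {"gripper":0.005,"slide":[0,-0.01,0.008],"spin":0},
    {"gripper":0.005,"slide":[0,-0.02,0.013],"spin":0},
    {"gripper":0.005,"slide":[0,-0.03,0.018],"spin":0},
    {"gripper":0.005,"slide":[0,-0.035,0.022],"spin":0},
    {"gripper":0.005,"slide":[0,-0.038,0.024],"spin":0}
  ]
}}

```text
time_s: 10.9
ee_pos: [0.5369, 0.2061, 0.362]
eef_rot: [3.138, 0.002, 2.603]
force: [2.7, 12.7, 15.9]
grip_width: 0.0117
grip_force: 12.0
```

```bash
python3 -c "
from d import *
st()
T=T_tool();print(S(T[:3,3]-[0,0,.18]))
"
```

```text
{'time_s': 10.9, 'ee_pos': [0.537, 0.206, 0.362], 'eef_rot': [3.138, 0.002, 2.603], 'force': [2.687, 12.749, 15.935], 'grip_width': 0.012, 'grip_force': 12.005, 'qpos': [0.303, 0.391, 1.5, 0.001, 1.246, -0.729]}
[-0.18469638  0.00029229  0.1820484 ]
```

Request:
{"name": "jog_arm", "arguments": {
  "rows": [
    {"gripper":0.005,"slide":[0,-0.003,-0.001],"spin":0},
    {"gripper":0.005,"slide":[0,-0.003,-0.001],"spin":0},
    {"gripper":0.03,"slide":[0,0,-0.002],"spin":0},
    {"gripper":0.03,"slide":[0,0,-0.002],"spin":0},
    {"gripper":0.03,"slide":[0,0,-0.04],"spin":0},
    {"gripper":0.03,"slide":[0,0,-0.08],"spin":0}
  ]
}}

```text
time_s: 11.5
ee_pos: [0.5368, 0.2059, 0.4406]
eef_rot: [-3.139, -0.002, 2.603]
force: [1.1, 0.1, 0.8]
grip_width: 0.0297
grip_force: 0.0
```

```bash
python3 -c "
from d import *
st()
im,w=cloud('wrist','pics/w3.png'); s=S(w).reshape(-1,3)
for k in (-.03,0,.03):
    m=(abs(s[:,1]-k)<.01)&(s[:,0]<-.165)&(s[:,0]>-.22)&(s[:,2]>.12)&(s[:,2]<.2); print(k,m.sum(),np.round(np.median(s[m],axis=0),4),np.round(s[m].min(0),3),np.round(s[m].max(0),3))
for n in ('catch_top','front_top'):
    print(n,[(S(np.array(r['point'])).round(4),r['confidence']) for r in finder.find_in(n,'wrist')[:2]])
T=T_tool();print(S(T[:3,3]))
"
```

```text
{'time_s': 11.5, 'ee_pos': [0.537, 0.206, 0.441], 'eef_rot': [-3.139, -0.002, 2.603], 'force': [1.149, 0.087, 0.794], 'grip_width': 0.03, 'grip_force': 0.0, 'qpos': [0.303, 0.332, 1.395, -0.0, 1.417, -0.729]}
-0.03 259 [-0.1826 -0.0298  0.1823] [-0.188 -0.04   0.178] [-0.177 -0.02   0.184]
0 288 [-0.1825  0.0003  0.1822] [-0.189 -0.01   0.177] [-0.177  0.01   0.184]
0.03 315 [-0.1824  0.03    0.1822] [-0.188  0.02   0.178] [-0.177  0.04   0.184]
catch_top []
front_top [(array([-0.0777,  0.032 ,  0.0903]), 0.8)]
[-1.84941733e-01  3.92002529e-04  4.42898291e-01]
```

View pics/w3.png

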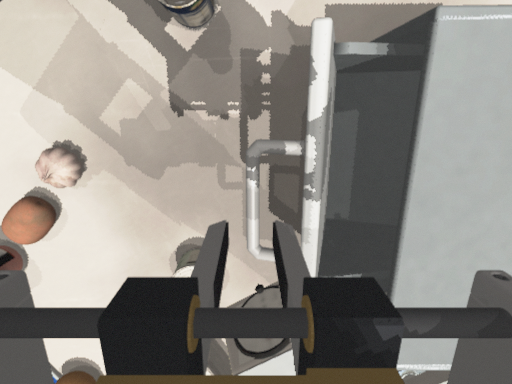

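```bash
python3 -c "
from d import *
go(*W(-.13,-.17),.25,2.609)
print(cams.camera_info('wrist')['tool_from_camera'])
"
```

```text
slide [-0.1701, 0.056, -0.0054] spin -0.006
[[-1.53228419e-03 -9.57702742e-01 -2.87755297e-01  8.41850772e-02]
 [ 9.99998695e-01 -1.61460361e-03  4.87501199e-05  5.64856107e-04]
 [-5.11298864e-04 -2.87754847e-01  9.57703966e-01  1.93700069e-02]
 [ 0.00000000e+00  0.00000000e+00  0.00000000e+00  1.00000000e+00]]
```

Request:
{"name": "jog_arm", "arguments": {
  "rows": [
    {"gripper":0.008,"slide":[-0.17,0.056,-0.005],"spin":0},
    {"gripper":0.008,"slide":[-0.17,0.056,-0.005],"spin":0},
    {"gripper":0.008,"slide":[-0.17,0.056,-0.005],"spin":0},
    {"gripper":0.008,"slide":[-0.17,0.056,-0.005],"spin":0},
    {"gripper":0.008,"slide":[-0.17,0.056,-0.005],"spin":0},
    {"gripper":0.008,"slide":[-0.17,0.056,-0.005],"spin":0}
  ]
}}

```text
time_s: 12.25
ee_pos: [0.7117, 0.1668, 0.4433]
eef_rot: [-3.14, -0.002, 2.602]
force: [0.5, 0.4, 0.3]
grip_width: 0.0075
grip_force: 0.0
```

```bash
python3 -c "
from d import *
st()
im,w=cloud('wrist','pics/w4.png'); s=S(w)
np.save('w4.npy',s)
for n in ('catch_top','catch','front_top'):
    print(n,[(S(np.array(r['point'])).round(4),r['confidence']) for r in finder.find_in(n,'wrist')[:2]])
for y0 in (-.117,-.107,-.097,-.06):
  m=(abs(s[...,1]-y0)<.004)&(s[...,0]>-.16)&(s[...,0]<-.06)
  q=s[m]; print(y0,[(k,round(np.median(q[(q[:,0]*1000//5*5)==k,2]),3)) for k in range(-160,-60,5) if ((q[:,0]*1000//5*5)==k).any()])
go(*W(-.10,-.107),.225,2.609)
"
```

```text
{'time_s': 12.25, 'ee_pos': [0.712, 0.167, 0.443], 'eef_rot': [-3.14, -0.002, 2.602], 'force': [0.462, 0.419, 0.349], 'grip_width': 0.007, 'grip_force': 0.0, 'qpos': [0.18, 0.726, 0.807, -0.0, 1.612, -0.851]}
catch_top [(array([-0.0957, -0.108 ,  0.1818]), 0.77), (array([-0.1184, -0.0585,  0.1771]), 0.18)]
catch [(array([-0.0937, -0.1029,  0.1836]), 0.85)]
front_top [(array([-0.11  , -0.061 ,  0.1789]), 0.72)]
-0.117 [(-160, np.float64(0.0)), (-145, np.float64(0.21)), (-140, np.float64(0.212)), (-135, np.float64(0.212)), (-130, np.float64(0.202)), (-125, np.float64(0.189)), (-120, np.float64(0.182)), (-115, np.float64(0.178)), (-110, np.float64(0.184)), (-105, np.float64(0.185)), (-100, np.float64(0.187)), (-95, np.float64(0.188)), (-90, np.float64(0.19)), (-85, np.float64(0.19)), (-80, np.float64(0.18)), (-75, np.float64(0.225)), (-70, np.float64(0.226)), (-65, np.float64(0.227))]
-0.107 [(-160, np.float64(0.0)), (-145, np.float64(0.211)), (-140, np.float64(0.212)), (-135, np.float64(0.213)), (-130, np.float64(0.202)), (-125, np.float64(0.185)), (-120, np.float64(0.181)), (-115, np.
[... 584 characters left out ...]
5, np.float64(0.188)), (-90, np.float64(0.19)), (-85, np.float64(0.19)), (-80, np.float64(0.18)), (-75, np.float64(0.223)), (-70, np.float64(0.226)), (-65, np.float64(0.226))]
-0.06 [(-160, np.float64(0.0)), (-145, np.float64(0.21)), (-140, np.float64(0.212)), (-135, np.float64(0.213)), (-130, np.float64(0.202)), (-125, np.float64(0.185)), (-120, np.float64(0.169)), (-115, np.float64(0.152)), (-110, np.float64(0.137)), (-105, np.float64(0.12)), (-100, np.float64(0.106)), (-95, np.float64(0.089)), (-90, np.float64(0.073)), (-85, np.float64(0.054)), (-80, np.float64(0.038)), (-75, np.float64(0.225)), (-70, np.float64(0.226)), (-65, np.float64(0.226))]
slide [0.0621, 0.0294, 0.0223] spin -0.005
```

View pics/w4.png

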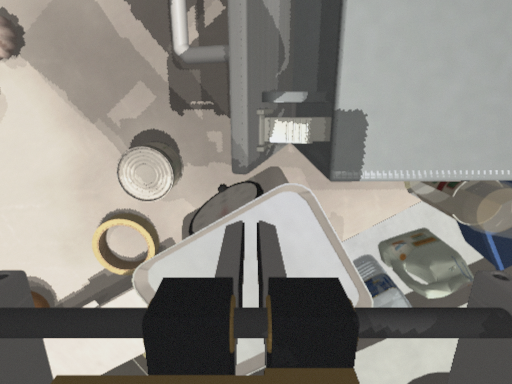

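Request:
{"name": "jog_arm", "arguments": {
  "rows": [
    {"gripper":0.008,"slide":[0.062,0.028,0.0],"spin":-0.005},
    {"gripper":0.008,"slide":[0.062,0.028,0.0],"spin":-0.005},
    {"gripper":0.008,"slide":[0.062,0.028,0.0],"spin":-0.005},
    {"gripper":0.008,"slide":[0.062,0.028,0.025],"spin":-0.005},
    {"gripper":0.008,"slide":[0.062,0.028,0.05],"spin":-0.005},
    {"gripper":0.008,"slide":[0.062,0.028,0.05],"spin":-0.005}
  ]
}}

```text
time_s: 13.05
ee_pos: [0.6727, 0.2221, 0.3922]
eef_rot: [-3.138, -0.004, 2.607]
force: [-0.7, -0.0, -0.2]
grip_width: 0.0076
grip_force: 0.0
```

```bash
python3 -c "
from d import *
st()
T=T_tool();print(S(T[:3,3]-[0,0,.199]))
"
```

```text
{'time_s': 13.05, 'ee_pos': [0.673, 0.222, 0.392], 'eef_rot': [-3.138, -0.004, 2.607], 'force': [-0.728, -0.018, -0.225], 'grip_width': 0.008, 'grip_force': 0.0, 'qpos': [0.267, 0.681, 0.994, -0.0, 1.472, -0.769]}
[-0.10191138 -0.10852492  0.19315037]
```

Request:
{"name": "jog_arm", "arguments": {
  "rows": [
    {"gripper":0.008,"slide":[0,0,0.004],"spin":0},
    {"gripper":0.008,"slide":[0,0,0.008],"spin":0},
    {"gripper":0.008,"slide":[0,0,0.012],"spin":0},
    {"gripper":0.008,"slide":[0,0,0.013],"spin":0},
    {"gripper":0.008,"slide":[0,0,0.013],"spin":0}
  ]
}}

```text
time_s: 13.55
ee_pos: [0.6727, 0.2227, 0.3828]
eef_rot: [3.141, 0.0, 2.608]
force: [0.9, 0.2, 2.2]
grip_width: 0.0079
grip_force: 0.7
```

```bash
python3 -c "
from d import *
st()
T=T_tool();print(S(T[:3,3]-[0,0,.199]))
"
```

```text
{'time_s': 13.55, 'ee_pos': [0.673, 0.223, 0.383], 'eef_rot': [3.141, 0.0, 2.608], 'force': [0.902, 0.177, 2.193], 'grip_width': 0.008, 'grip_force': 0.69, 'qpos': [0.268, 0.685, 1.008, -0.0, 1.447, -0.769]}
[-0.10138676 -0.10819945  0.18379164]
```

Request:
{"name": "jog_arm", "arguments": {
  "rows": [
    {"gripper":0.008,"slide":[0,0,0.004],"spin":0},
    {"gripper":0.008,"slide":[0,0,0.004],"spin":0},
    {"gripper":0.008,"slide":[0,0,0.004],"spin":0}
  ]
}}

```text
time_s: 13.85
ee_pos: [0.6727, 0.2228, 0.3785]
eef_rot: [-3.142, -0.0, 2.608]
force: [0.9, 0.8, 2.2]
grip_width: 0.0081
grip_force: 1.0
```

```bash
python3 -c "
from d import *
st()
T=T_tool();print(S(T[:3,3]-[0,0,.199]))
"
```

```text
{'time_s': 13.85, 'ee_pos': [0.673, 0.223, 0.378], 'eef_rot': [-3.142, -0.0, 2.608], 'force': [0.948, 0.773, 2.156], 'grip_width': 0.008, 'grip_force': 0.952, 'qpos': [0.268, 0.688, 1.014, 0.0, 1.44, -0.769]}
[-0.10134651 -0.10813259  0.17945029]
```

Request:
{"name": "jog_arm", "arguments": {
  "rows": [
    {"gripper":0.008,"slide":[0,-0.004,0.001],"spin":0},
    {"gripper":0.008,"slide":[0,-0.008,0.002],"spin":0},
    {"gripper":0.008,"slide":[0,-0.012,0.003],"spin":0},
    {"gripper":0.008,"slide":[0,-0.016,0.003],"spin":0},
    {"gripper":0.008,"slide":[0,-0.02,0.004],"spin":0},
    {"gripper":0.008,"slide":[0,-0.024,0.004],"spin":0},
    {"gripper":0.008,"slide":[0,-0.028,0.005],"spin":0},
    {"gripper":0.008,"slide":[0,-0.032,0.005],"spin":0}
  ]
}}

```text
time_s: 14.65
ee_pos: [0.6562, 0.1948, 0.3733]
eef_rot: [-3.141, -0.0, 2.608]
force: [0.7, 0.4, 2.0]
grip_width: 0.008
grip_force: 0.9
```

```bash
python3 -c "
from d import *
st()
T=T_tool();print(S(T[:3,3]-[0,0,.199]))
"
```

```text
{'time_s': 14.65, 'ee_pos': [0.656, 0.195, 0.373], 'eef_rot': [-3.141, -0.0, 2.608], 'force': [0.677, 0.416, 2.001], 'grip_width': 0.008, 'grip_force': 0.927, 'qpos': [0.235, 0.631, 1.117, -0.0, 1.394, -0.802]}
[-0.13380076 -0.10817562  0.17432336]
```

Request:
{"name": "jog_arm", "arguments": {
  "rows": [
    {"gripper":0.008,"slide":[0,-0.01,0.001],"spin":0},
    {"gripper":0.008,"slide":[0,-0.02,0.002],"spin":0},
    {"gripper":0.008,"slide":[0,-0.03,0.004],"spin":0},
    {"gripper":0.008,"slide":[0,-0.04,0.006],"spin":0},
    {"gripper":0.008,"slide":[0,-0.05,0.01],"spin":0},
    {"gripper":0.008,"slide":[0,-0.06,0.014],"spin":0},
    {"gripper":0.008,"slide":[0,-0.06,0.014],"spin":0}
  ]
}}

```text
time_s: 15.35
ee_pos: [0.6254, 0.1423, 0.3588]
eef_rot: [-3.14, -0.001, 2.607]
force: [0.2, 1.3, 0.5]
grip_width: 0.0078
grip_force: 0.0
```

```bash
python3 -c "
from d import *
st()
T=T_tool();print(S(T[:3,3]-[0,0,.199]))
im,w=cloud('top'); s=S(w).reshape(-1,3)
for k in (-.04,0,.04):
    m=(abs(s[:,1]-k)<.008)&(s[:,0]<-.15)&(s[:,0]>-.3)&(s[:,2]>.03)&(s[:,2]<.2); q=s[m][np.argsort(s[m][:,0])]; print(k,q[::4].round(3).tolist()[:14])
"
```

```text
{'time_s': 15.35, 'ee_pos': [0.625, 0.142, 0.359], 'eef_rot': [-3.14, -0.001, 2.607], 'force': [0.218, 1.344, 0.536], 'grip_width': 0.008, 'grip_force': 0.0, 'qpos': [0.167, 0.541, 1.29, -0.0, 1.312, -0.869]}
[-0.19465435 -0.10827002  0.15981662]
-0.04 []
0 []
0.04 []
```

Raise, and head towards the potato while the front settles.

```bash
python3 -c "
from d import *
go(.439,-.119,.12,1.833)
"
```

```text
slide [0.0272, -0.3205, 0.0405] spin 0.774
```

Request:
{"name": "jog_arm", "arguments": {
  "rows": [
    {"gripper":0.008,"slide":[0,0.004,-0.02],"spin":0},
    {"gripper":0.05,"slide":[0,0.004,-0.06],"spin":0},
    {"gripper":0.09,"slide":[0,0.004,-0.1],"spin":0.1},
    {"gripper":0.09,"slide":[0,0.004,-0.1],"spin":0.2}
  ]
}}

```text
time_s: 15.8
ee_pos: [0.6276, 0.1472, 0.4658]
eef_rot: [3.135, 0.006, 2.404]
force: [0.8, -0.8, 0.4]
grip_width: 0.0285
grip_force: 0.0
```

```bash
python3 -c "
from d import *
st()
ims=[]
for c in ('side','top'):
  im,w=cloud(c); s=S(w).reshape(-1,3)
  for k in (-.06,0,.06,.1):
    m=(abs(s[:,1]-k)<.008)&(s[:,0]<-.08)&(s[:,0]>-.3)&(s[:,2]>.03)&(s[:,2]<.23); q=s[m][np.argsort(s[m][:,0])]; print(c,k,m.sum(),q[::max(1,len(q)//10)].round(3).tolist()[:12])
  ims.append(im[100:300,60:300])
cv2.imwrite('pics/open.png',cv2.resize(np.hstack(ims)[...,::-1],None,fx=1.6,fy=1.6))
go(.439,-.119,.12,1.833)
"
```

```text
{'time_s': 15.8, 'ee_pos': [0.628, 0.147, 0.466], 'eef_rot': [3.135, 0.006, 2.404], 'force': [0.812, -0.828, 0.372], 'grip_width': 0.029, 'grip_force': 0.0, 'qpos': [0.174, 0.484, 1.128, -0.0, 1.52, -0.66]}
side -0.06 48 [[-0.241, -0.052, 0.119], [-0.235, -0.054, 0.113], [-0.232, -0.054, 0.119], [-0.229, -0.055, 0.122], [-0.226, -0.053, 0.131], [-0.222, -0.053, 0.134], [-0.221, -0.067, 0.159], [-0.22, -0.054, 0.14], [-0.217, -0.056, 0.131], [-0.215, -0.065, 0.164], [-0.214, -0.063, 0.166], [-0.212, -0.058, 0.167]]
side 0 28 [[-0.247, -0.007, 0.117], [-0.246, 0.005, 0.109], [-0.245, -0.002, 0.108], [-0.242, -0.003, 0.115], [-0.237, 0.003, 0.115], [-0.218, 0.003, 0.161], [-0.218, -0.006, 0.161], [-0.216, -0.001, 0.162], [-0.215, -0.006, 0.167], [-0.212, -0.008, 0.164], [-0.211, 0.006, 0.166], [-0.177, 0.008, 0.131]]
side 0.06 19 [[-0.233, 0.052, 0.126], [-0.22, 0.063, 0.159], [-0.219, 0.055, 0.159], [-0.219, 0.067, 0.161], [-0.219, 0.056, 0.155], [-0.218, 0.059, 0.16], [-0.216, 0.053, 0.163], [-0.216, 0.066, 0.161], [-0.215, 0.058, 0.164], [-0.213, 0.054, 0.165], [-0.213, 0.066, 0.164], [-0.211, 0.059, 0.167]]
side 0.1 19 [[-0.22, 0.098, 0.157], [-0.218, 0.106, 0.161], [-0.218, 0.106, 0.158], [-0.216, 0.099, 0.16], [-0.216, 0.1, 0.163], [-0.215, 0.105, 0.165], [-0.213, 0.098, 0.167], [-0.211, 0.093, 0.165], [-0.2, 0.106, 0.156], [-0.197, 0.104, 0.153], [-0.197, 0.095, 0.153], [-0.19, 0.093, 0.145]]
top -0.06 0 []
top 0 0 []
top 0.06 1 [[-0.081, 0.068, 0.032]]
top 0.1 12 [[-0.095, 0.106, 0.046], [-0.093, 0.104, 0.046], [-0.092, 0.108, 0.043], [-0.09, 0.106, 0.043], [-0.09, 0.102, 0.042], [-0.087, 0.099, 0.039], [-0.086, 0.103, 0.038], [-0.085, 0.107, 0.037], [-0.083, 0.097, 0.035], [-0.082, 0.101, 0.033], [-0.082, 0.105, 0.033], [-0.081, 0.094, 0.033]]
slide [-0.0383, -0.3243, 0.141] spin 0.573
```

View pics/open.png

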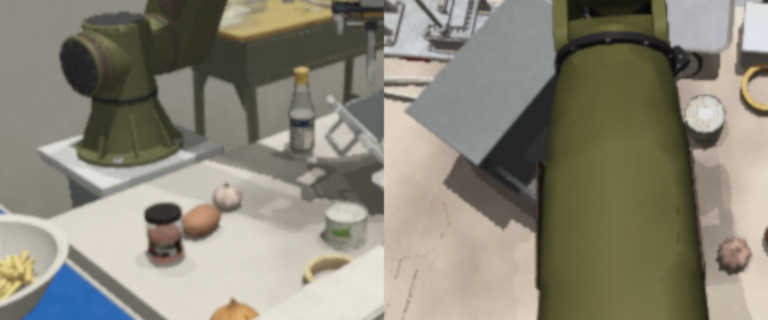

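Request:
{"name": "jog_arm", "arguments": {
  "rows": [
    {"gripper":0.09,"slide":[0,-0.05,0],"spin":0.15},
    {"gripper":0.09,"slide":[-0.01,-0.1,0],"spin":0.3},
    {"gripper":0.09,"slide":[-0.02,-0.15,0],"spin":0.45},
    {"gripper":0.09,"slide":[-0.03,-0.2,0],"spin":0.573}
  ]
}}

```text
time_s: 16.3
ee_pos: [0.5165, -0.0202, 0.4584]
eef_rot: [-3.14, -0.001, 1.833]
force: [1.8, -1.3, 0.1]
grip_width: 0.0685
grip_force: 0.0
```

```bash
cat > e.py <<'E'
from d import *
st()
for c in ('side','top'):
  im,w=cloud(c); s=S(w).reshape(-1,3)
  m=(abs(s[:,1]-.03)<.1)&(s[:,0]<-.1)&(s[:,0]>-.3)&(s[:,2]>.03)&(s[:,2]<.23); q=s[m]
  if m.sum()<9: continue
  t=q[q[:,2]>np.percentile(q[:,2],96)]; print(c,m.sum(),'top edge',t.mean(0).round(4), 'theta',np.arctan2(-.075-t[:,0].mean(),t[:,2].mean()-.022))
  b=q[q[:,0]<np.percentile(q[:,0],8)]; print('outermost',b.mean(0).round(3), 'handle at .76,.8,.85',[np.round(handle(k),3).tolist() for k in (.76,.8,.85)])
E
python3 e.py; python3 -c "
from d import *
go(.439,-.119,.12,1.833)"
```

```text
{'time_s': 16.3, 'ee_pos': [0.517, -0.02, 0.458], 'eef_rot': [-3.14, -0.001, 1.833], 'force': [1.812, -1.25, 0.087], 'grip_width': 0.068, 'grip_force': 0.0, 'qpos': [-0.11, 0.189, 1.534, -0.0, 1.421, -0.372]}
side 774 top edge [-0.1856  0.0372  0.1662] theta 0.6541565161899646
outermost [-0.243 -0.007  0.115] handle at .76,.8,.85 [[-0.242, 0.111], [-0.246, 0.104], [-0.25, 0.096]]
top 2608 top edge [-0.1932  0.0444  0.1666] theta 0.6850275062223342
outermost [-0.24   0.     0.117] handle at .76,.8,.85 [[-0.242, 0.111], [-0.246, 0.104], [-0.25, 0.096]]
slide [-0.0736, -0.0988, 0.1402] spin -0.003
```

```bash
cat > f.py <<'E'
from d import *
from scipy.optimize import minimize_scalar
for c in ('side','top'):
  im,w=cloud(c); s=S(w).reshape(-1,3)
  # inner panel face plane fit, y in .0.. .1, between
  m=(abs(s[:,1]-.02)<.06)&(s[:,0]<-.1)&(s[:,0]>-.21)&(s[:,2]>.05)&(s[:,2]<.16); q=s[m]
  if m.sum()>30:
    f=np.polyfit(q[:,2],q[:,0],1); r=q[:,0]-np.polyval(f,q[:,2]); g=abs(r)<.006; f=np.polyfit(q[g,2],q[g,0],1); print(c,m.sum(),g.sum(),'theta from slope',np.arctan(-f[0]),'from hinge',np.arctan2(-.075-q[g,0].mean(),q[g,2].mean()-.022))
  m=(abs(s[:,1])<.035)&(s[:,0]<-.2)&(s[:,0]>-.28)&(s[:,2]>.07)&(s[:,2]<.13); q=s[m]
  if m.sum()>5: print(c,'bar',m.sum(),q.mean(0).round(4),q[:,2].max().round(4))
E
python3 f.py
```

```text
side 40 39 theta from slope 0.7696722387221877 from hinge 0.7489278582996363
side bar 39 [-0.243  -0.0015  0.1145] 0.1195
top 1084 1084 theta from slope 0.7691816566633596 from hinge 0.744955618655419
top bar 117 [-0.2413 -0.0003  0.1152] 0.1204
```

```bash
python3 -c "
from d import *
go(*W(-.218,-.02),.20)"
```

```text
slide [0.1749, 0.0682, 0.0601] spin 0.0
```

Request:
{"name": "jog_arm", "arguments": {
  "rows": [
    {"gripper":0.0,"slide":[0.05,0.02,0.0],"spin":0},
    {"gripper":0.0,"slide":[0.1,0.04,0.0],"spin":0},
    {"gripper":0.0,"slide":[0.14,0.055,0.0],"spin":0},
    {"gripper":0.0,"slide":[0.175,0.068,0.03],"spin":0},
    {"gripper":0.0,"slide":[0.175,0.068,0.06],"spin":0},
    {"gripper":0.0,"slide":[0.175,0.068,0.085],"spin":0},
    {"gripper":0.0,"slide":[0.175,0.068,0.095],"spin":0},
    {"gripper":0.0,"slide":[0.175,0.068,0.103],"spin":0}
  ]
}}

```text
time_s: 17.3
ee_pos: [0.5379, 0.1684, 0.3557]
eef_rot: [-3.141, -0.0, 1.837]
force: [-3.8, -2.4, 3.9]
grip_width: 0.0274
grip_force: 3.5
```

Request:
{"name": "jog_arm", "arguments": {
  "rows": [
    {"gripper":0.0,"slide":[0,0,0.001],"spin":0},
    {"gripper":0.0,"slide":[0,0,0.001],"spin":0}
  ]
}}

```text
time_s: 17.5
ee_pos: [0.5377, 0.1676, 0.3562]
eef_rot: [-3.141, 0.0, 1.836]
force: [-5.3, -3.8, 5.6]
grip_width: 0.0204
grip_force: 10.9
```

```bash
python3 -c "
from d import *
st(); T=T_tool();print(S(T[:3,3]-[0,0,.199]))"
```

```text
{'time_s': 17.5, 'ee_pos': [0.538, 0.168, 0.356], 'eef_rot': [-3.141, 0.0, 1.836], 'force': [-5.347, -3.775, 5.635], 'grip_width': 0.02, 'grip_force': 10.946, 'qpos': [0.237, 0.372, 1.541, -0.001, 1.229, -0.028]}
[-0.21738013 -0.01988784  0.15717956]
```

Request:
{"name": "jog_arm", "arguments": {
  "rows": [
    {"gripper":0.04,"slide":[0,0,0],"spin":0},
    {"gripper":0.04,"slide":[0,0,0],"spin":0},
    {"gripper":0.04,"slide":[0,0,-0.03],"spin":0},
    {"gripper":0.0,"slide":[0,0,-0.07],"spin":0},
    {"gripper":0.0,"slide":[0,0,-0.08],"spin":0},
    {"gripper":0.0,"slide":[0,0,-0.08],"spin":0}
  ]
}}

```text
time_s: 18.1
ee_pos: [0.5377, 0.1676, 0.4372]
eef_rot: [3.138, -0.0, 1.835]
force: [0.3, -0.6, -0.7]
grip_width: 0.0193
grip_force: 0.0
```

```bash
python3 f.py; python3 -c "
from d import *
im,w=cloud('wrist','pics/w5.png'); s=S(w).reshape(-1,3)
m=(abs(s[:,1]-.03)<.08)&(s[:,0]<-.1)&(s[:,0]>-.20)&(s[:,2]>.04)&(s[:,2]<.15);q=s[m];print(m.sum())
if m.sum()>30:
  f=np.polyfit(q[:,2],q[:,0],1);print(np.arctan(-f[0]),np.arctan2(-.075-q[:,0].mean(),q[:,2].mean()-.022))
st()"
```

```text
side 65 65 theta from slope 0.8067702018432035 from hinge 0.7867104643451787
side bar 40 [-2.462e-01 -1.000e-04  1.087e-01] 0.1124
14874
0.8067060052040382 0.788491083976997
{'time_s': 18.25, 'ee_pos': [0.538, 0.168, 0.434], 'eef_rot': [-3.139, -0.0, 1.835], 'force': [0.236, 0.576, -0.705], 'grip_width': 0.008, 'grip_force': 0.0, 'qpos': [0.237, 0.309, 1.441, 0.0, 1.394, -0.027]}
```

Request:
{"name": "jog_arm", "arguments": {
  "rows": [
    {"gripper":0.0,"slide":[-0.003,0,0.04],"spin":0},
    {"gripper":0.0,"slide":[-0.005,0,0.075],"spin":0},
    {"gripper":0.0,"slide":[-0.005,0,0.083],"spin":0},
    {"gripper":0.0,"slide":[-0.005,0,0.087],"spin":0},
    {"gripper":0.0,"slide":[-0.005,0,0.09],"spin":0},
    {"gripper":0.0,"slide":[-0.005,0,0.09],"spin":0}
  ]
}}

```text
time_s: 18.85
ee_pos: [0.5384, 0.1631, 0.3511]
eef_rot: [3.138, -0.001, 1.835]
force: [-29.3, -3.1, 63.8]
grip_width: 0.0004
grip_force: 32.3
```

Request:
{"name": "jog_arm", "arguments": {
  "rows": [
    {"gripper":0.0,"slide":[0,0,-0.04],"spin":0},
    {"gripper":0.0,"slide":[0,0,-0.08],"spin":0}
  ]
}}

```text
time_s: 19.05
ee_pos: [0.5388, 0.1628, 0.4251]
eef_rot: [-3.138, -0.0, 1.835]
force: [0.1, 0.2, 0.1]
grip_width: 0.0007
grip_force: 0.0
```

```bash
python3 -c "
from d import *
st()
im,w=cloud('wrist'); s=S(w).reshape(-1,3)
m=(abs(s[:,1]-.03)<.08)&(s[:,0]<-.1)&(s[:,0]>-.20)&(s[:,2]>.04)&(s[:,2]<.15);q=s[m];print(m.sum())
f=np.polyfit(q[:,2],q[:,0],1);print(np.arctan(-f[0]),np.arctan2(-.075-q[:,0].mean(),q[:,2].mean()-.022))
go(.439,-.119,.16,1.833)
"
```

```text
{'time_s': 19.05, 'ee_pos': [0.539, 0.163, 0.425], 'eef_rot': [-3.138, -0.0, 1.835], 'force': [0.126, 0.179, 0.068], 'grip_width': 0.001, 'grip_force': 0.0, 'qpos': [0.228, 0.314, 1.454, 0.0, 1.376, -0.036]}
15168
0.850638919563001 0.8323329747683281
slide [-0.246, -0.1705, 0.0725] spin 0.002
```

Request:
{"name": "jog_arm", "arguments": {
  "rows": [
    {"gripper":0.094,"slide":[-0.04,-0.028,0.0],"spin":0},
    {"gripper":0.094,"slide":[-0.08,-0.056,0.0],"spin":0},
    {"gripper":0.094,"slide":[-0.12,-0.084,0.0],"spin":0},
    {"gripper":0.094,"slide":[-0.16,-0.112,0.0],"spin":0},
    {"gripper":0.094,"slide":[-0.2,-0.14,0.0],"spin":0},
    {"gripper":0.094,"slide":[-0.246,-0.17,0.02],"spin":0},
    {"gripper":0.094,"slide":[-0.246,-0.17,0.05],"spin":0},
    {"gripper":0.094,"slide":[-0.246,-0.17,0.05],"spin":0}
  ]
}}

```text
time_s: 19.9
ee_pos: [0.4381, -0.1201, 0.3716]
eef_rot: [-3.136, -0.004, 1.832]
force: [-0.4, 0.5, 0.4]
grip_width: 0.0611
grip_force: 0.0
```

```bash
python3 -c "
from d import *
st()
im,w=cloud('wrist','pics/w6.png')
for n in ('potato','garlic','chilli_jar'):
    g=finder.masks_of(n,'wrist')
    if g:
        q=w[g[0]['region']]; q=q[q[:,2]>.008]
        r=cv2.minAreaRect((q[:,:2]*1000).astype(np.float32)); print(n,g[0]['confidence'],np.round(q.mean(0),3),np.round(np.percentile(q[:,2],99),3),np.round(r[0]),np.round(r[1]),r[2],len(q))
go(.439,-.118,.008,1.833)
"
```

```text
{'time_s': 19.9, 'ee_pos': [0.438, -0.12, 0.372], 'eef_rot': [-3.136, -0.004, 1.832], 'force': [-0.404, 0.512, 0.388], 'grip_width': 0.061, 'grip_force': 0.0, 'qpos': [-0.348, 0.12, 1.82, -0.0, 1.209, -0.61]}
potato 0.98 [ 0.437 -0.114  0.042] 0.049 [ 437. -118.] [57. 77.] 15.953031539916992 2824
garlic 0.58 [ 0.4   -0.027  0.04 ] 0.057 [400. -27.] [56. 57.] 20.8949031829834 2253
chilli_jar 0.88 [ 0.465 -0.203  0.077] 0.096 [ 464. -165.] [ 62. 150.] 4.525482177734375 3875
slide [0.0005, -0.0007, 0.1695] spin 0.003
```

View pics/w6.png

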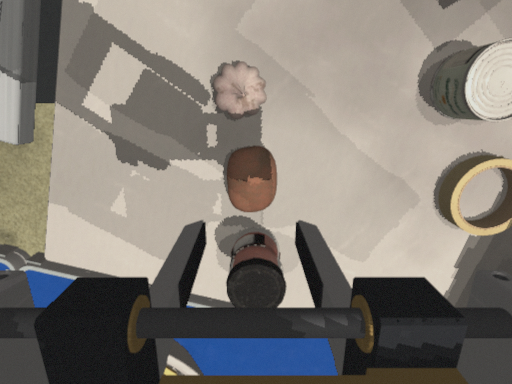

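Request:
{"name": "jog_arm", "arguments": {
  "rows": [
    {"gripper":0.094,"slide":[0,0,0.02],"spin":0},
    {"gripper":0.094,"slide":[0,0,0.05],"spin":0},
    {"gripper":0.094,"slide":[0,0,0.08],"spin":0},
    {"gripper":0.094,"slide":[0,0,0.09],"spin":0},
    {"gripper":0.094,"slide":[0,0,0.12],"spin":0},
    {"gripper":0.094,"slide":[0,0,0.15],"spin":0},
    {"gripper":0.094,"slide":[0,0,0.166],"spin":0},
    {"gripper":0.094,"slide":[0,0,0.166],"spin":0}
  ]
}}

```text
time_s: 20.9
ee_pos: [0.4394, -0.1186, 0.209]
eef_rot: [-3.14, -0.001, 1.836]
force: [-0.2, 0.6, 0.8]
grip_width: 0.0941
grip_force: 0.0
```

Request:
{"name": "jog_arm", "arguments": {
  "rows": [
    {"gripper":0.03,"slide":[0,0,0],"spin":0},
    {"gripper":0.03,"slide":[0,0,0],"spin":0},
    {"gripper":0.03,"slide":[0,0,0],"spin":0},
    {"gripper":0.03,"slide":[0,0,0],"spin":0},
    {"gripper":0.03,"slide":[0,0,-0.03],"spin":0},
    {"gripper":0.03,"slide":[0,0,-0.08],"spin":0},
    {"gripper":0.03,"slide":[0,0,-0.13],"spin":0},
    {"gripper":0.03,"slide":[0,0,-0.18],"spin":0}
  ],
  "squeeze": 15
}}

```text
time_s: 21.7
ee_pos: [0.4386, -0.1189, 0.3919]
eef_rot: [3.141, 0.0, 1.835]
force: [0.4, -0.2, -0.0]
grip_width: 0.0336
grip_force: 0.0
```

```bash
python3 -c "
from d import *
st()
go(*W(-.14,.022),.26,1.038)
"
```

```text
{'time_s': 21.7, 'ee_pos': [0.439, -0.119, 0.392], 'eef_rot': [3.141, 0.0, 1.835], 'force': [0.41, -0.174, -0.031], 'grip_width': 0.034, 'grip_force': 0.0, 'qpos': [-0.345, 0.097, 1.795, -0.0, 1.249, -0.609]}
slide [0.3348, 0.1965, -0.0671] spin 0.797
```

```bash
python3 -c "
from d import *
im,w=cloud('wrist','pics/w7.png')
for n in ('potato','garlic'):
    g=finder.masks_of(n,'wrist')
    if g:
        q=w[g[0]['region']]; q=q[q[:,2]>.008]
        r=cv2.minAreaRect((q[:,:2]*1000).astype(np.float32)); print(n,g[0]['confidence'],np.round(q.mean(0),3),np.round(np.percentile(q[:,2],99),3),np.round(r[0]),np.round(r[1]),r[2],len(q))
go(.439,-.118,.008,1.833)
"
```

```text
potato 0.79 [ 0.436 -0.114  0.042] 0.049 [ 437. -118.] [57. 78.] 15.653183937072754 2505
garlic 0.74 [ 0.4   -0.027  0.04 ] 0.057 [400. -27.] [55. 56.] 21.097440719604492 1997
slide [0.0016, -0.0007, 0.1856] spin 0.002
```

The potato didn't move because I lifted before the fingers had closed. Repeat with more closing time.

Request:
{"name": "jog_arm", "arguments": {
  "rows": [
    {"gripper":0.09,"slide":[0,0,0.03],"spin":0},
    {"gripper":0.09,"slide":[0,0,0.06],"spin":0},
    {"gripper":0.09,"slide":[0,0,0.09],"spin":0},
    {"gripper":0.09,"slide":[0,0,0.1],"spin":0},
    {"gripper":0.09,"slide":[0,0,0.1],"spin":0},
    {"gripper":0.09,"slide":[0,0,0.14],"spin":0},
    {"gripper":0.09,"slide":[0,0,0.17],"spin":0},
    {"gripper":0.09,"slide":[0,0,0.185],"spin":0}
  ]
}}

```text
time_s: 22.65
ee_pos: [0.4391, -0.1191, 0.2036]
eef_rot: [-3.141, -0.001, 1.835]
force: [0.3, -0.3, 0.3]
grip_width: 0.0889
grip_force: 0.0
```

Request:
{"name": "jog_arm", "arguments": {
  "rows": [
    {"gripper":0.03,"slide":[0,0,0],"spin":0},
    {"gripper":0.03,"slide":[0,0,0],"spin":0},
    {"gripper":0.03,"slide":[0,0,0],"spin":0},
    {"gripper":0.03,"slide":[0,0,0],"spin":0},
    {"gripper":0.03,"slide":[0,0,0],"spin":0},
    {"gripper":0.03,"slide":[0,0,0],"spin":0},
    {"gripper":0.03,"slide":[0,0,0],"spin":0},
    {"gripper":0.03,"slide":[0,0,0],"spin":0}
  ]
}}

```text
time_s: 23.45
ee_pos: [0.4393, -0.1192, 0.2053]
eef_rot: [3.141, 0.001, 1.835]
force: [-3.0, -0.2, 9.2]
grip_width: 0.056
grip_force: 15.0
```

Request:
{"name": "jog_arm", "arguments": {
  "rows": [
    {"gripper":0.03,"slide":[0,0,-0.02],"spin":0},
    {"gripper":0.03,"slide":[0,0,-0.06],"spin":0},
    {"gripper":0.03,"slide":[0,0,-0.11],"spin":0},
    {"gripper":0.03,"slide":[0,0,-0.16],"spin":0},
    {"gripper":0.03,"slide":[0,0,-0.21],"spin":0.1},
    {"gripper":0.03,"slide":[0,0,-0.25],"spin":0.2}
  ]
}}

```text
time_s: 24.05
ee_pos: [0.4385, -0.1188, 0.4578]
eef_rot: [3.139, 0.001, 1.631]
force: [-0.0, -0.8, -1.5]
grip_width: 0.056
grip_force: 15.0
```

```bash
python3 -c "
from d import *
st()
go(*W(-.14,.022),.26,1.038)
"
```

```text
{'time_s': 24.05, 'ee_pos': [0.438, -0.119, 0.458], 'eef_rot': [3.139, 0.001, 1.631], 'force': [-0.001, -0.832, -1.461], 'grip_width': 0.056, 'grip_force': 14.969, 'qpos': [-0.345, 0.043, 1.697, 0.0, 1.399, -0.405]}
slide [0.3675, 0.1248, -0.0013] spin 0.593
```

Request:
{"name": "jog_arm", "arguments": {
  "rows": [
    {"gripper":0.03,"slide":[0.045,0.015,0],"spin":0.1},
    {"gripper":0.03,"slide":[0.09,0.03,0],"spin":0.2},
    {"gripper":0.03,"slide":[0.135,0.046,0],"spin":0.3},
    {"gripper":0.03,"slide":[0.18,0.061,0],"spin":0.4},
    {"gripper":0.03,"slide":[0.225,0.076,0],"spin":0.5},
    {"gripper":0.03,"slide":[0.27,0.092,0],"spin":0.593},
    {"gripper":0.03,"slide":[0.315,0.107,0],"spin":0.593},
    {"gripper":0.03,"slide":[0.367,0.125,0],"spin":0.593}
  ]
}}

```text
time_s: 24.85
ee_pos: [0.539, 0.2522, 0.4547]
eef_rot: [3.141, -0.0, 1.042]
force: [0.5, -0.7, -1.9]
grip_width: 0.056
grip_force: 15.0
```

```bash
python3 -c "
from d import *
st(); T=T_tool();print(S(T[:3,3]-[0,0,.199]))
go(*W(-.14,.022),.135,1.038)
"
```

```text
{'time_s': 24.85, 'ee_pos': [0.539, 0.252, 0.455], 'eef_rot': [3.141, -0.0, 1.042], 'force': [0.458, -0.715, -1.923], 'grip_width': 0.056, 'grip_force': 14.972, 'qpos': [0.376, 0.371, 1.311, -0.0, 1.459, 0.905]}
[-0.14387387  0.02199252  0.25568515]
slide [0.0039, -0.0, 0.1207] spin 0.004
```

Request:
{"name": "jog_arm", "arguments": {
  "rows": [
    {"gripper":0.03,"slide":[0.004,0,0.04],"spin":0},
    {"gripper":0.03,"slide":[0.004,0,0.08],"spin":0},
    {"gripper":0.03,"slide":[0.004,0,0.11],"spin":0},
    {"gripper":0.03,"slide":[0.004,0,0.12],"spin":0},
    {"gripper":0.09,"slide":[0.004,0,0.12],"spin":0},
    {"gripper":0.09,"slide":[0.004,0,0.12],"spin":0},
    {"gripper":0.09,"slide":[0.004,0,0.12],"spin":0},
    {"gripper":0.09,"slide":[0.004,0,0.12],"spin":0}
  ]
}}

```text
time_s: 25.65
ee_pos: [0.5412, 0.2538, 0.336]
eef_rot: [3.14, -0.002, 1.042]
force: [0.1, 0.6, 0.4]
grip_width: 0.0849
grip_force: 0.0
```

Request:
{"name": "jog_arm", "arguments": {
  "rows": [
    {"gripper":0.09,"slide":[0,0,-0.03],"spin":0},
    {"gripper":0.09,"slide":[0,0,-0.07],"spin":0},
    {"gripper":0.09,"slide":[0,0,-0.12],"spin":0}
  ]
}}

```text
time_s: 25.95
ee_pos: [0.5408, 0.2536, 0.4555]
eef_rot: [-3.141, 0.001, 1.042]
force: [1.1, 0.8, 0.8]
grip_width: 0.0899
grip_force: 0.0
```

```bash
python3 -c "
from d import *
st()
im,w=cloud('wrist','pics/w8.png')
g=finder.masks_of('potato','wrist')
for m in g[:2]:
    q=S(w[m['region']]); print(m['confidence'],q.mean(0).round(3),q.max(0).round(3),q.min(0).round(3),len(q))
go(*W(-.30,0),.26,1.038)
"
```

```text
{'time_s': 25.95, 'ee_pos': [0.541, 0.254, 0.456], 'eef_rot': [-3.141, 0.001, 1.042], 'force': [1.053, 0.823, 0.797], 'grip_width': 0.09, 'grip_force': 0.0, 'qpos': [0.377, 0.376, 1.302, 0.0, 1.465, 0.906]}
0.96 [nan nan nan] [nan nan nan] [nan nan nan] 746
slide [-0.1582, 0.0206, 0.0021] spin 0.004
```

View pics/w8.png

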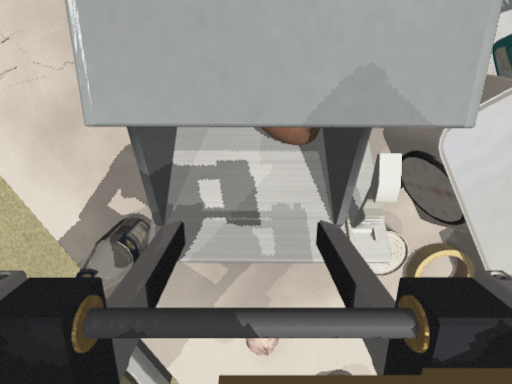

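Request:
{"name": "jog_arm", "arguments": {
  "rows": [
    {"gripper":0.0,"slide":[-0.05,0.007,0],"spin":0.004},
    {"gripper":0.0,"slide":[-0.1,0.014,0],"spin":0.004},
    {"gripper":0.0,"slide":[-0.155,0.022,0],"spin":0.004},
    {"gripper":0.0,"slide":[-0.155,0.022,0.05],"spin":0.004},
    {"gripper":0.0,"slide":[-0.155,0.022,0.1],"spin":0.004},
    {"gripper":0.0,"slide":[-0.155,0.022,0.15],"spin":0.004},
    {"gripper":0.0,"slide":[-0.155,0.022,0.186],"spin":0.004},
    {"gripper":0.0,"slide":[-0.155,0.022,0.186],"spin":0.004}
  ]
}}

```text
time_s: 26.85
ee_pos: [0.4809, 0.1086, 0.265]
eef_rot: [-3.136, 0.004, 1.038]
force: [-0.0, 0.2, 1.1]
grip_width: 0.0293
grip_force: 0.0
```

```bash
python3 -c "
from d import *
st(); T=T_tool();p=S(T[:3,3]-[0,0,.199]);print(p)
for th in np.arange(.85,-.06,-.05):
    x,z=handle(th); print(round(th,2),round(x-.014-p[0],3),round(-(z-.025-p[2]),3))
"
```

```text
{'time_s': 26.85, 'ee_pos': [0.481, 0.109, 0.265], 'eef_rot': [-3.136, 0.004, 1.038], 'force': [-0.042, 0.199, 1.136], 'grip_width': 0.029, 'grip_force': 0.0, 'qpos': [0.148, 0.346, 1.818, -0.0, 0.985, 0.681]}
[-0.29707349 -0.00091211  0.06597764]
0.85 0.033 -0.005
0.8 0.037 -0.013
0.75 0.041 -0.022
0.7 0.046 -0.03
0.65 0.051 -0.038
0.6 0.057 -0.046
0.55 0.063 -0.053
0.5 0.069 -0.06
0.45 0.076 -0.067
0.4 0.083 -0.073
0.35 0.09 -0.08
0.3 0.098 -0.085
0.25 0.105 -0.091
0.2 0.114 -0.096
0.15 0.122 -0.1
0.1 0.13 -0.104
0.05 0.139 -0.108
-0.0 0.148 -0.111
-0.05 0.157 -0.114
```

Request:
{"name": "jog_arm", "arguments": {
  "rows": [
    {"gripper":0.0,"slide":[0.01,0,0],"spin":0},
    {"gripper":0.0,"slide":[0.02,0,0],"spin":0},
    {"gripper":0.0,"slide":[0.026,0,-0.003],"spin":0},
    {"gripper":0.0,"slide":[0.033,0,-0.005],"spin":0},
    {"gripper":0.0,"slide":[0.037,0,-0.013],"spin":0},
    {"gripper":0.0,"slide":[0.041,0,-0.022],"spin":0},
    {"gripper":0.0,"slide":[0.046,0,-0.03],"spin":0},
    {"gripper":0.0,"slide":[0.051,0,-0.038],"spin":0}
  ]
}}

```text
time_s: 27.65
ee_pos: [0.5075, 0.1523, 0.3076]
eef_rot: [-3.141, 0.004, 1.038]
force: [-9.0, -14.1, 7.5]
grip_width: 0.0009
grip_force: 8.2
```

```bash
python3 -c "
from d import *
st(); T=T_tool();p=S(T[:3,3]-[0,0,.199]);print(p)
"; python3 f.py
```

```text
{'time_s': 27.65, 'ee_pos': [0.508, 0.152, 0.308], 'eef_rot': [-3.141, 0.004, 1.038], 'force': [-8.969, -14.088, 7.545], 'grip_width': 0.001, 'grip_force': 8.169, 'qpos': [0.223, 0.358, 1.684, -0.003, 1.103, 0.757]}
[-0.24595288 -0.00170999  0.10860863]
side bar 37 [-0.247  -0.0104  0.1213] 0.1299
top 82 82 theta from slope 0.6465903287735967 from hinge 0.6094673533545264
```

Request:
{"name": "jog_arm", "arguments": {
  "rows": [
    {"gripper":0.0,"slide":[0.006,0,-0.007],"spin":0},
    {"gripper":0.0,"slide":[0.012,0,-0.014],"spin":0},
    {"gripper":0.0,"slide":[0.018,0,-0.022],"spin":0},
    {"gripper":0.0,"slide":[0.025,0,-0.029],"spin":0},
    {"gripper":0.0,"slide":[0.032,0,-0.035],"spin":0},
    {"gripper":0.0,"slide":[0.039,0,-0.042],"spin":0},
    {"gripper":0.0,"slide":[0.047,0,-0.047],"spin":0},
    {"gripper":0.0,"slide":[0.054,0,-0.053],"spin":0}
  ]
}}

```text
time_s: 28.55
ee_pos: [0.5354, 0.1997, 0.3609]
eef_rot: [3.14, -0.001, 1.038]
force: [0.2, -1.1, -1.0]
grip_width: 0.0005
grip_force: 0.4
```

```bash
python3 -c "
from d import *
st(); T=T_tool();p=S(T[:3,3]-[0,0,.199]);print(p)
for th in (.25,.2,.15,.1,.05,0,-.05):
    x,z=handle(th); print(round(th,2),round(x-.014-p[0],3),round(-(z-.025-p[2]),3))
"; python3 f.py
```

```text
{'time_s': 28.55, 'ee_pos': [0.535, 0.2, 0.361], 'eef_rot': [3.14, -0.001, 1.038], 'force': [0.247, -1.064, -1.04], 'grip_width': 0.001, 'grip_force': 0.416, 'qpos': [0.293, 0.385, 1.512, -0.0, 1.243, 0.826]}
[-0.19092654 -0.00158793  0.16187443]
0.25 -0.001 0.005
0.2 0.007 0.0
0.15 0.016 -0.004
0.1 0.024 -0.008
0.05 0.033 -0.012
0 0.042 -0.015
-0.05 0.051 -0.018
side 225 225 theta from slope 0.23687256964853107 from hinge 0.35288427063069977
```

Request:
{"name": "jog_arm", "arguments": {
  "rows": [
    {"gripper":0.0,"slide":[0.007,0,-0.001],"spin":0},
    {"gripper":0.0,"slide":[0.016,0,-0.004],"spin":0},
    {"gripper":0.0,"slide":[0.024,0,-0.008],"spin":0},
    {"gripper":0.0,"slide":[0.033,0,-0.012],"spin":0},
    {"gripper":0.0,"slide":[0.038,0,-0.014],"spin":0},
    {"gripper":0.0,"slide":[0.042,0,-0.015],"spin":0},
    {"gripper":0.0,"slide":[0.044,0,-0.015],"spin":0},
    {"gripper":0.0,"slide":[0.044,0,-0.015],"spin":0}
  ]
}}

```text
time_s: 29.45
ee_pos: [0.5573, 0.2364, 0.3745]
eef_rot: [-3.14, 0.005, 1.037]
force: [-12.0, -11.7, 7.1]
grip_width: 0.0002
grip_force: 8.5
```

```bash
python3 -c "
from d import *
st(); T=T_tool();p=S(T[:3,3]-[0,0,.199]);print(p)
"
```

```text
{'time_s': 29.45, 'ee_pos': [0.557, 0.236, 0.374], 'eef_rot': [-3.14, 0.005, 1.037], 'force': [-12.024, -11.658, 7.055], 'grip_width': 0.0, 'grip_force': 8.516, 'qpos': [0.341, 0.448, 1.39, -0.002, 1.308, 0.875]}
[-0.14820255 -0.00182683  0.1754548 ]
```

Request:
{"name": "jog_arm", "arguments": {
  "rows": [
    {"gripper":0.0,"slide":[0.003,0,0],"spin":0},
    {"gripper":0.0,"slide":[0.005,0,0],"spin":0},
    {"gripper":0.0,"slide":[0.005,0,0],"spin":0}
  ]
}}

```text
time_s: 29.75
ee_pos: [0.559, 0.2382, 0.3744]
eef_rot: [-3.137, 0.016, 1.036]
force: [-38.6, -43.2, 22.3]
grip_width: 0.0006
grip_force: 29.0
```

```bash
python3 -c "
from d import *
st(); T=T_tool();p=S(T[:3,3]-[0,0,.199]);print(p)
"
```

```text
{'time_s': 29.75, 'ee_pos': [0.559, 0.238, 0.374], 'eef_rot': [-3.137, 0.016, 1.036], 'force': [-38.642, -43.17, 22.253], 'grip_width': 0.001, 'grip_force': 28.965, 'qpos': [0.343, 0.455, 1.38, -0.007, 1.321, 0.88]}
[-0.14577791 -0.00236695  0.17544451]
```

Hard stop reached. Back off and inspect.

Request:
{"name": "jog_arm", "arguments": {
  "rows": [
    {"gripper":0.0,"slide":[-0.02,0,0],"spin":0},
    {"gripper":0.0,"slide":[-0.06,0,0],"spin":0},
    {"gripper":0.0,"slide":[-0.06,-0.03,-0.05],"spin":0},
    {"gripper":0.0,"slide":[-0.06,0.0,-0.09],"spin":0},
    {"gripper":0.0,"slide":[-0.06,0.03,-0.09],"spin":0}
  ]
}}

```text
time_s: 30.25
ee_pos: [0.5547, 0.1749, 0.4712]
eef_rot: [3.135, -0.007, 1.04]
force: [0.0, 0.0, -0.0]
grip_width: 0.0002
grip_force: 0.0
```

```bash
python3 -c "
from d import *
st()
ims=[]
for c in ('wrist','side'):
  im,w=cloud(c); s=S(w).reshape(-1,3); ims.append(im)
  m=(abs(s[:,1])<.035)&(s[:,0]<-.125)&(s[:,0]>-.16)&(s[:,2]>.19)&(s[:,2]<.215); q=s[m]
  if m.sum()>5: print(c,'bar',m.sum(),q.mean(0).round(4),q[:,2].max().round(4),'shut:',handle(0))
  m=(abs(s[:,1])<.13)&(s[:,0]<-.07)&(s[:,0]>-.12)&(s[:,2]>.214)&(s[:,2]<.235); q=s[m]
  if m.sum()>5: print(c,'top edge',m.sum(),np.percentile(q[:,0],[2,50,98]).round(4),np.median(q[:,2]))
  for n in ('soy','garlic','chilli_jar','tin','catch'):
    r=finder.find_in(n,c); print(c,n,[(np.round(k['point'],3).tolist(),round(k['confidence'],2)) for k in r[:1]])
cv2.imwrite('pics/end.png',cv2.resize(np.hstack(ims)[...,::-1],None,fx=.78,fy=.78))
"
```

```text
{'time_s': 30.25, 'ee_pos': [0.555, 0.175, 0.471], 'eef_rot': [3.135, -0.007, 1.04], 'force': [0.008, 0.013, -0.005], 'grip_width': 0.0, 'grip_force': 0.0, 'qpos': [0.242, 0.33, 1.328, 0.0, 1.474, 0.774]}
wrist bar 1184 [-1.325e-01 -1.000e-04  2.074e-01] 0.2105 shut: (np.float64(-0.135), np.float64(0.20199999999999999))
wrist top edge 10069 [-0.0869 -0.0784 -0.0703] 0.22246695086663723
wrist soy [([0.339, 0.252, 0.133], 0.78)]
wrist garlic []
wrist chilli_jar []
wrist tin [([0.591, 0.302, 0.223], 0.67)]
wrist catch []
side bar 40 [-0.1355 -0.0003  0.2066] 0.2103 shut: (np.float64(-0.135), np.float64(0.20199999999999999))
side top edge 273 [-0.0881 -0.0815 -0.0704] 0.22268633336885327
side soy [([0.338, 0.237, 0.095], 0.87)]
side garlic [([0.414, -0.037, 0.032], 0.74)]
side chilli_jar [([0.49, -0.232, 0.058], 0.79)]
side tin [([0.66, 0.034, 0.043], 0.88)]
side catch [([0.589, 0.287, 0.164], 0.25)]
```

View pics/end.png

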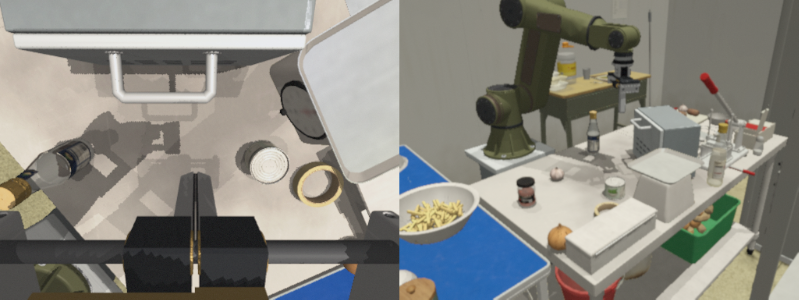

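```bash
python3 -c "
from station import workorder
print(workorder.hand_in())"
```

```text
the job is handed in; nothing more can be done
None
```

The job is handed in at about 31 s of the 72 s allowed: the soy bottle stands upright aside, the potato was seen inside the bin before shutting, and the front was pushed to its stop. My last pictures put it within about 0.015 rad of shut. The garlic, chilli jar and tin are where they were; the catch is out of sight, so I did not confirm it sprang back up, and the hand-in returned no verdict.

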